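# Hang the scoop set nested on its hook

## Task

Put the three steel scoops away: take them off the draining rack and hang all three by the slots in their handles on the one hook of the small hook stand, the smallest first and pushed back to the brass stop pin, then the medium, then the large one, hollow sides towards the upright, so that each one closes over the one before it with the handles lying together. The hook was reclamped and nobody noted its height, so feel or look for it before threading a handle over the upturned tip. Lower each scoop gently until the hook carries it, do not drop one or force the hook, and leave the glassware in front where it stands.

Things in the scene. Friction and masses are not known exactly. Their poses are not given: they have to be found in the camera images.
- rack: white draining rack, fixed: panel 270 wide (y), 197 mm high on a drip tray; origin on the bench under the middle of the panel's front, which faces -x. Scoops hang one on each of three pegs, hollow to the panel; which is where varies. Steel pegs 5 mm thick (7 mm ball at the tip) rise 0.20 rad towards -x; a grey web 4 mm thick stands 13 mm up on their first 22 mm; the tip is 50 mm along.
- hook_stand: hook stand, fixed: grey base plate, 10 mm upright 275 mm high, origin at its axis on the bench. A clamp boss on it holds one level hook, a 5 mm steel rod pointing along -x at y = 0. The boss is clamped at a different height each time: rod axis 190 to 240 mm above the bench, NOT part of this reading; find it by touching the rod from above, or by sight. It does not give under light touch.
- stop_plumb (a point): bench-level point (z = 0) straight below the front of the brass stop pin (4 mm thick, standing 15 mm up from the rod's axis) on the hook, 60 mm in front (-x) of the upright's axis. Axes as the stand's. In front of the pin the plain rod is straight for 48 mm, then turns up to a round tip (radius 2.5 mm) 58 mm in front of the pin and 10 mm above the rod's axis.
- peg1_root (a point): where the middle peg leaves the rack's panel, z = 185 mm; the other two are 85 mm to either side along y. Scoops hang against the webs, handles about 22 mm from the panel, leaning up to 0.17 rad, cup towards the panel.
- scoop_small: smallest steel scoop, red band on the handle, hangs handle up, 55 g (x0.7 to 1.4). Round cup 38 mm across, 16 mm deep, 2 mm wall, hollow to +x, centre 85 mm below the origin. Flat handle in the rim plane, 15 mm wide (y), 3 mm thick (x), rising along +z, round end 11.5 mm above the origin. Origin: centre of the handle's upright slot (10 wide, 18 high, round top). Hung first, at the stop pin.
- scoop_medium: medium steel scoop, yellow band on the handle, hangs handle up, 75 g (x0.7 to 1.4). Round cup 50 mm across, 22 mm deep, 2 mm wall, hollow to +x, centre 85 mm below the origin. Flat handle in the rim plane, 21 mm wide (y), 3 mm thick (x), rising along +z, round end 14.5 mm above the origin. Origin: centre of the handle's upright slot (10 wide, 18 high, round top). Hung second.
- scoop_large: largest steel scoop, blue band on the handle, hangs handle up, 100 g (x0.7 to 1.4). Round cup 62 mm across, 28 mm deep, 2 mm wall, hollow to +x, centre 85 mm below the origin. Flat handle in the rim plane, 27 mm wide (y), 3 mm thick (x), rising along +z, round end 17.5 mm above the origin. Origin: centre of the handle's upright slot (10 wide, 18 high, round top). Hung third.
- flask: conical flask with a dark bung, 70 mm across, 145 mm high, on the bench near the robot between rack and stand; origin under its middle. Not to be disturbed.
- beaker: empty glass beaker, 60 mm across, 70 mm high, on the bench in front of the rack; origin under its middle. Not to be disturbed.
- dish: glass petri dish, 65 mm across, 16 mm high, on the bench in front of the stand; origin under its middle. Not to be disturbed.
- scoop_small_slot (a point): same point as the small scoop's origin: centre of its handle slot
- scoop_small_rim (a point): centre of the small scoop's open cup rim, 85 mm below its slot; hung together, neighbouring rims and handles lie about 3 mm apart, the larger cup over the smaller
- scoop_medium_slot (a point): same point as the medium scoop's origin: centre of its handle slot
- scoop_medium_rim (a point): centre of the medium scoop's open cup rim, 85 mm below its slot; hung together, neighbouring rims and handles lie about 3 mm apart, the larger cup over the smaller
- scoop_large_slot (a point): same point as the large scoop's origin: centre of its handle slot
- scoop_large_rim (a point): centre of the large scoop's open cup rim, 85 mm below its slot; hung together, neighbouring rims and handles lie about 3 mm apart, the larger cup over the smaller

How it is judged:
On the way, in this order (a step that is already met when the one before it is completed fails the run):
1. the small scoop hangs on the hook at the stop pin, let go (contact force between scoop_small and hook_stand above 0.1 N and contact force between scoop_small and the fingers below 0.05 N and linear speed of scoop_small below 0.05 m/s and angle between scoop_small's own z axis and vertical below 0.3 rad and height (world z) of scoop_small_slot above 0.15 m and y of scoop_small_slot in the frame of hook_stand between -0.008 and 0.008 m and x of scoop_small_slot in the frame of hook_stand between -0.07 and -0.055 m and angle between the x axis of scoop_small and the x axis of hook_stand, either way round below 0.5 rad and x of hook_stand in the frame of scoop_small above 0 m), for 0.2 s.
2. the medium scoop hangs on the hook, closed over the small one, let go (all of step 1 and contact force between scoop_medium and hook_stand above 0.1 N and contact force between scoop_medium and the fingers below 0.05 N and linear speed of scoop_medium below 0.05 m/s and angle between scoop_medium's own z axis and vertical below 0.3 rad and height (world z) of scoop_medium_slot above 0.15 m and y of scoop_medium_slot in the frame of hook_stand between -0.008 and 0.008 m and distance between scoop_medium_slot and scoop_small_slot below 0.01 m and distance between scoop_medium_rim and scoop_small_rim below 0.011 m and x of scoop_medium_slot in the frame of scoop_small below -0.0015 m and angle between the x axis of scoop_medium and the x axis of scoop_small, either way round below 0.3 rad), for 0.2 s.
At the end, for the whole second after the job is handed in: all scoops hang still on the hook by their slots, let go, within 0.3 rad of upright and 8 mm of its centre plane; the small one within 10 mm of the stop pin, hollow to the upright; medium over small, large over medium, neighbouring slots within 10 mm, rim centres within 11 mm, larger in front (all of step 2 and contact force between scoop_large and hook_stand above 0.1 N and contact force between scoop_large and the fingers below 0.05 N and linear speed of scoop_large below 0.05 m/s and angle between scoop_large's own z axis and vertical below 0.3 rad and height (world z) of scoop_large_slot above 0.15 m and y of scoop_large_slot in the frame of hook_stand between -0.008 and 0.008 m and distance between scoop_large_slot and scoop_medium_slot below 0.01 m and distance between scoop_large_rim and scoop_medium_rim below 0.011 m and x of scoop_large_slot in the frame of scoop_medium below -0.0015 m and angle between the x axis of scoop_large and the x axis of scoop_medium, either way round below 0.3 rad); the robot touches nothing.
It fails at once if a scoop falls (moves faster than 0.5 m/s while the gripper does not touch it) ((linear speed of scoop_small above 0.5 m/s and contact force between scoop_small and the fingers below 0.05 N) or (linear speed of scoop_medium above 0.5 m/s and contact force between scoop_medium and the fingers below 0.05 N) or (linear speed of scoop_large above 0.5 m/s and contact force between scoop_large and the fingers below 0.05 N)).
It fails at once if the hook stand is pushed with more than 35 N by a scoop or by the robot (contact force between any of scoop_small, scoop_medium, scoop_large, the arm, the fingers and hook_stand above 35 N).
It fails at once if the flask, the beaker or the dish is moved more than 15 mm or tipped (distance of any of flask, beaker, dish from where it was at the start of the episode above 0.015 m or angle between any of flask, beaker, dish's own z axis and vertical above 0.3 rad).
It also fails if it takes over 72 s, if anything falls off the work surface, if the arm or the gripper's body presses on something with over 40 N, if the wrist force passes 120 N, or if a joint passes its speed limit or range.

## Robot

A 6-joint arm with a two-finger parallel gripper is mounted at the origin on a cart in front of the work surface, level with it; the furniture and walls round the work are solid. World frame = base frame: x ahead of the robot, y to its left, z up, the work surface at z = 0. Lengths are in m, angles in rad, forces in N, time in s.
With the tool pointing down it reaches from about 0.35 to 0.975 m from the base axis. Payload 4.9 kg.
Tool frame: the origin (TCP) lies at the very end of the fingers, on their centre line; the grasp point (between the pads) lies env.pinch_z behind it (env.pinch_z is the distance from the TCP to the grasp point, in m); z points along the fingers, y is the direction in which the jaws open and shut (so a half turn about z gives the same grasp; the last joint's range is limited). The gripper opens to 85 mm and grips with 20 to 120 N. Pads are 22 mm wide; open, the fingers measure 114 mm over their backs; the gripper's body (76 mm by 85 mm) begins 54 mm behind the grasp point. The pads swing forward as they close: fully open they stand 13 mm farther back than shut.
Start: joints at [1.086, 0.053, 1.613, -0, 1.476, -0.119], TCP at [0.224, 0.584, 0.231] pointing down, gripper open.
Joint ranges: [-3.01, 3.01], [-1.01, 2.22], [0.06, 2.58], [-1.02, 4.17], [0.09, 2.62], [-3.14, 3.14]. Speed limits (rad/s): [2.57, 2.57, 3.14, 3.14, 3.14, 3.14].

## Interface

Orientations are given as a unit quaternion [x, y, z, w].
In Python, from cell import status, imaging, workorder, env gives the robot as it stands.
- The arm moves only by the tool play_rows, never from a script. Its argument "moves" is a list of rows, each a list of 7 numbers: the opening, from 0 (shut) to 1 (fully open), then the shift along the world's x, y, z in units of 40 mm (1.0 is 40 mm), then the turn, a rotation vector about the world's x, y, z in units of 5 degrees (1.0 is 5 degrees). A call has 1 to 12 rows; each row shifts and turns the commanded pose from where the row before left it; what a row does not reach is not made up. A row lasts 1/8 s, in which the tool goes at most 62.5 mm and 10.7 degrees, less where a joint would pass 70% of its speed; a pose out of reach is approached as far as the arm can. A call is refused whole if a number of a shift passes 1 or a number of a turn 1, either way. A call with a gripper value outside its range is refused whole. The fingers move at their own pace and stop on an object; "grip_force" is the grip in N (left out, the last holds). Time passes only in rows, so rows that do not move let the fingers close. It gives the time, the measured TCP pose, the force and the opening at its end, in the units of the state.
- status.get_state(): the state, without advancing time (a new reading comes with each control period).
- imaging.snapshot(name): name is "scene" or "top" or "wrist"; returns a dict with "image" (400x640x3 uint8, blue, green, red), "K" (3x3 intrinsics, pixels), "rvec" (rotation vector, rad) and "tvec" (3), from world to camera coordinates, as OpenCV has them; the wrist camera has in their place "T_tool_cam" (4x4, takes a point from camera to tool coordinates, whose origin is the TCP and whose axes are the flange's). Camera axes: x right, y down, z forward; pixel columns grow to the right and rows downward; lengths in m; the calibration is good to about 2 mm. The wrist camera is an equidistant fisheye: a pixel r from the principal point sees the ray r / f radians off the axis. A picture is of the moment at which its call begins: read the wrist's pose just before it. There is no depth.
- workorder.hand_in(): hands the job in, once; it reports no verdict.
The state is a dict: "time_s": time; "joint_positions": joint angles; "joint_velocities": joint speeds; "joint_efforts": joint torques, N m; "tool_pos": TCP position; "eef_rot": TCP orientation; "ft_force": force on the tool from outside, world axes, zero at the start; "torque": the same for the moment, N m; "grip_width": opening from 0.0 (shut) to 1.0 (fully open).
Only numpy, scipy, OpenCV 4.12 (cv2) and the standard library are available. Lean on these libraries where they do the work, as an engineer would, in place of code of your own. Each camera call takes 0.05 s, during which the arm holds its last target.

## Working session

There is one attempt and no reset: what is moved stays moved. The work goes in short steps, Python scripts to look and compute and a tool call to move; the robot and the scene stay as the last step left them, time stands still between calls to the robot, and variables do not carry over. Pictures are saved under pics/ and viewed, and the job is handed in when it is done.

Besides the shell and the picture viewer there is one more tool, called as name([rows], argument=value, ...), one row to a line, values as JSON. play_rows: Moves the arm, as the interface text tells. Its arguments: {"type":"object","properties":{"moves":{"type":"array"},"grip_force":{"type":"number"}},"required":["moves"]}

```bash
ls; mkdir -p pics; cat > h.py <<'E'
import numpy as np,cv2
from cell import status,imaging,workorder,env
from scipy.spatial.transform import Rotation as R
E
python3 - <<'E'
from h import *
s=status.get_state();print(s);print(env.pinch_z)
for n in("scene","top","wrist"):
    d=imaging.snapshot(n);cv2.imwrite(f"pics/{n}0.png",d["image"]);print(n,{k:v for k,v in d.items() if k!="image"})
E
```

```text
pics
{'time_s': 0.0, 'joint_positions': array([ 1.08599031e+00,  5.33719321e-02,  1.61432371e+00,  1.07189793e-05,
        1.47600445e+00, -1.18995126e-01]), 'joint_velocities': array([-0.00047803, -0.00137909, -0.0008925 , -0.00087651,  0.00127045,
        0.00059809]), 'joint_efforts': array([ 1.75445424e-03, -3.93672252e+01, -3.70184433e+01,  4.51239123e-05,
        6.72900627e-03, -1.77163867e-05]), 'tool_pos': array([0.22326171, 0.58308109, 0.23003593]), 'eef_rot': array([ 1.81887723e-01,  9.83318741e-01, -1.00447629e-03, -3.18401520e-04]), 'ft_force': array([ 1.00420435,  0.46111643, -1.09580266]), 'torque': array([-0.01206893, -0.0570272 ,  0.05413863]), 'grip_width': 1.0015871426282992}
0.0187
scene {'K': array([[499.68890492,   0.        , 320.21671301],
       [  0.        , 499.68890492, 198.02225474],
       [  0.        ,   0.        ,   1.        ]]), 'rvec': array([ 2.15314818, -1.15760811,  0.42542779]), 'tvec': array([-0.29492412,  0.42046152,  0.9767328 ])}
top {'K': array([[414.83031296,   0.        , 319.91535715],
       [  0.        , 414.83031296, 196.61749358],
       [  0.        ,   0.        ,   1.        ]]), 'rvec': array([ 2.1336696 , -2.14502705,  0.22367107]), 'tvec': array([-0.0162749 ,  0.56564575,  1.08110845])}
wrist {'K': array([[309.70691629,   0.        , 320.08771353],
       [  0.        , 309.70691629, 197.61366397],
       [  0.        ,   0.        ,   1.        ]]), 'T_tool_cam': array([[-6.47255126e-04, -9.62742264e-01, -2.70419885e-01,
         6.91908996e-02],
       [ 9.99999413e-01, -3.88163193e-04, -1.01158846e-03,
         6.33190064e-04],
       [ 8.68931917e-04, -2.70420381e-01,  9.62741950e-01,
        -1.42781842e-01],
       [ 0.00000000e+00,  0.00000000e+00,  0.00000000e+00,
         1.00000000e+00]])}
```

View pics/scene0.png

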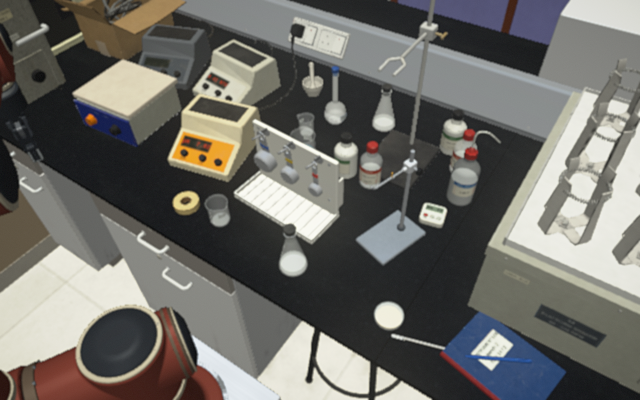

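View pics/top0.png

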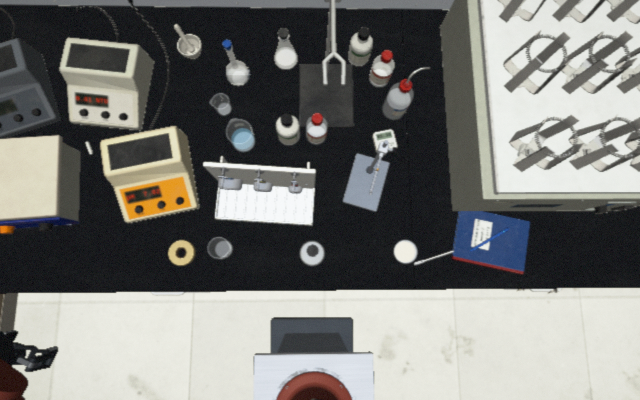

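View pics/wrist0.png

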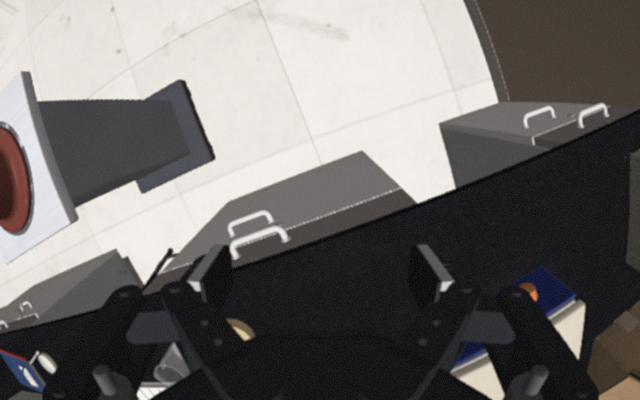

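```bash
python3 - <<'E'
import cv2
a=cv2.imread('pics/scene0.png');cv2.imwrite('pics/sc_a.png',cv2.resize(a[100:250,220:350],None,fx=4,fy=4,interpolation=2)[:600])
cv2.imwrite('pics/sc_b.png',cv2.resize(a[130:280,340:470],None,fx=4,fy=4,interpolation=2))
a=cv2.imread('pics/top0.png');cv2.imwrite('pics/tp_a.png',cv2.resize(a[130:270,200:400],None,fx=4,fy=4,interpolation=2))
E
```

```text
(no output)
```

View pics/sc_a.png

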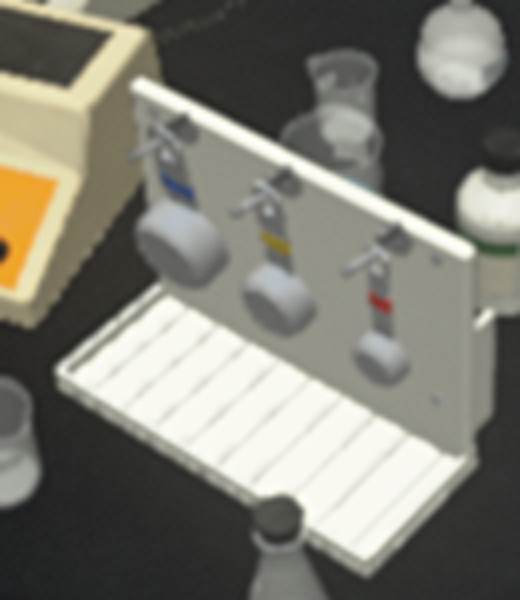

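View pics/sc_b.png

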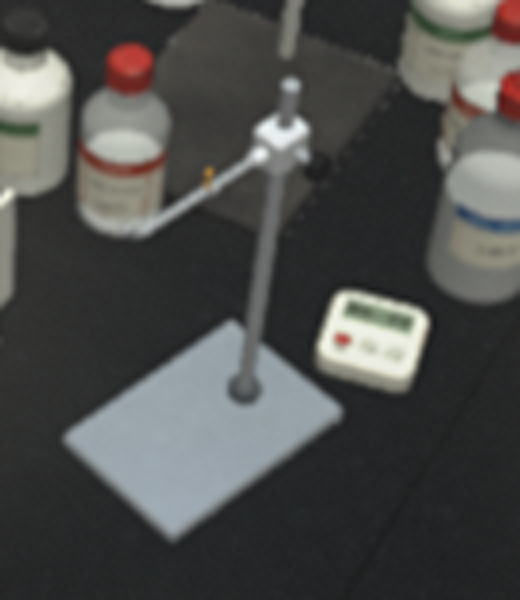

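View pics/tp_a.png

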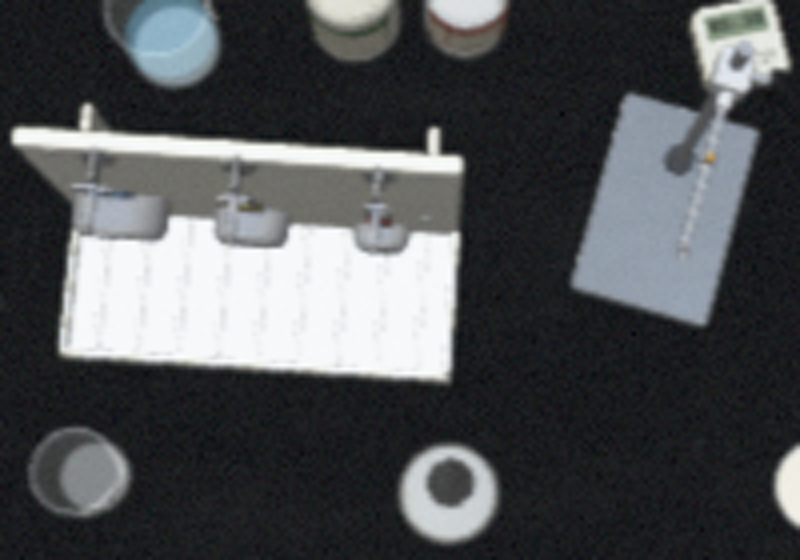

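```bash
cat >> h.py <<'E'
CAL={}
def cal(n):
    if n not in CAL:
        d=np.load('cal_%s.npz'%n); CAL[n]=(d['K'],d['r'],d['t'])
    return CAL[n]
def proj(n,P):
    K,r,t=cal(n); return cv2.projectPoints(np.atleast_2d(np.float64(P)),r,t,K,None)[0][:,0]
def tri(us,ut):
    Ps=[]
    for n in('scene','top'):
        K,r,t=cal(n);Ps.append(K@np.c_[cv2.Rodrigues(r)[0],t.reshape(3)])
    X=cv2.triangulatePoints(Ps[0],Ps[1],np.float64(us).reshape(2,1),np.float64(ut).reshape(2,1))[:,0];X=X[:3]/X[3]
    return X,(proj('scene',X)[0]-us),(proj('top',X)[0]-ut)
def atz(n,uv,z):
    K,r,t=cal(n);Rm=cv2.Rodrigues(r)[0];C=-Rm.T@t.reshape(3)
    d=Rm.T@np.linalg.inv(K)@np.r_[uv,1.];return C+d*(z-C[2])/d[2]
E
python3 - <<'E'
from h import *
for n in('scene','top'):
    d=imaging.snapshot(n);np.savez('cal_%s.npz'%n,K=d['K'],r=np.float64(d['rvec']),t=np.float64(d['tvec']))
a=lambda u,v:np.array([220+u/4,100+v/4]);b=lambda u,v:np.array([340+u/4,130+v/4]);t=lambda u,v:np.array([200+u/4,130+v/4])
for nm,s,q in[('panL',a(134,90),t(14,143)),('panR',a(468,257),t(460,172)),('upr top',b(291,87),t(741,52)),('pin top',b(209,172),t(711,157)),('tip',b(135,232),t(684,252))]:
    X,e,f=tri(s,q);print(nm,X.round(4),e.round(1),f.round(1))
print(atz('top',t(14,143),.197),atz('top',t(460,172),.197),atz('top',t(741,52),.275))
for nm,q,z in[('beaker',t(88,478),0),('flask',t(449,492),0),('trayFL',t(62,356),0.01),('trayFR',t(448,382),.01)]:print(nm,atz('top',q,z).round(3))
print('base',[atz('top',t(*q),.008).round(3) for q in[(626,96),(758,130),(706,324),(574,286)]], atz('top',[404,251],0.016),atz('scene',b(244,390),0.01),atz('top',t(679,162),.01))
E
```

```text
panL [0.6188 0.2642 0.1857] [-0.4  0.1] [ 0.5 -0.5]
panR [ 0.5981 -0.0044  0.1928] [-0.2  0.1] [ 0.2 -0.2]
upr top [ 0.6497 -0.1631  0.2699] [-0.6  0.2] [ 0.7 -0.6]
pin top [ 0.594  -0.1472  0.2441] [-0.1  0. ] [ 0.1 -0.1]
tip [ 0.5409 -0.1321  0.2356] [-0.4  0.1] [ 0.4 -0.4]
[0.61466729 0.26234169 0.197     ] [ 0.59657725 -0.00375297  0.197     ] [ 0.64669798 -0.16053882  0.275     ]
beaker [0.427 0.252 0.   ]
flask [0.415 0.002 0.   ]
trayFL [0.511 0.271 0.01 ]
trayFR [0.491 0.002 0.01 ]
base [array([ 0.699, -0.128,  0.008]), array([ 0.673, -0.223,  0.008]), array([ 0.532, -0.18 ,  0.008]), array([ 0.559, -0.087,  0.008])] [ 0.41844261 -0.25181005  0.016     ] [ 0.65293525 -0.16347078  0.01      ] [ 0.6490331  -0.16436655  0.01      ]
```

play_rows([
  [0.6,0.57,-0.95,0.17,0,0,0.28],
  [0.6,0.57,-0.95,0.17,0,0,0.28],
  [0.6,0.57,-0.95,0.17,0,0,0.28],
  [0.6,0.57,-0.95,0.17,0,0,0.28],
  [0.6,0.57,-0.95,0.17,0,0,0.28],
  [0.6,0.57,-0.95,0.17,0,0,0.28],
  [0.6,0.57,-0.95,0.17,0,0,0.28],
  [0.6,0.57,-0.95,0.17,0,0,0.28],
  [0.6,0.57,-0.95,0.17,0,0,0.28],
  [0.6,0.57,-0.95,0.17,0,0,0.28],
  [0.6,0.57,-0.95,0.17,0,0,0.28],
  [0.6,0.57,-0.95,0.17,0,0,0.28],
], grip_force=30)

```text
time_s: 1.75
tool_pos: [0.4977, 0.1263, 0.3131]
eef_rot: [0.036, 0.999, 0.0, 0.0]
ft_force: [1.0, 0.4, -0.1]
grip_width: 0.6
```

play_rows([
  [0.6,0.57,-0.85,0,0,0,0],
  [0.6,0.0,-0.85,0,0,0,0],
  [0.6,0,0,0,0,0,0],
])

```text
time_s: 2.12
tool_pos: [0.5201, 0.0579, 0.3126]
eef_rot: [0.038, 0.999, -0.0, -0.0]
ft_force: [0.7, -0.0, 0.4]
grip_width: 0.597
```

```bash
cat >> h.py <<'E'
def snap(fn):
    s=status.get_state();d=imaging.snapshot('wrist')
    T=np.eye(4);T[:3,:3]=R.from_quat(s['eef_rot']).as_matrix();T[:3,3]=s['tool_pos']
    np.savez('pics/%s.npz'%fn,K=d['K'],T=T@d['T_tool_cam'],tool=T)
    cv2.imwrite('pics/%s.png'%fn,d['image']);return s
def wload(fn):
    z=np.load('pics/%s.npz'%fn);return z['K'],z['T']
def wproj(fn,P):
    K,T=wload(fn);p=(np.atleast_2d(P)-T[:3,3])@T[:3,:3]
    th=np.arctan2(np.hypot(p[:,0],p[:,1]),p[:,2]);ph=np.arctan2(p[:,1],p[:,0])
    return np.c_[K[0,2]+K[0,0]*th*np.cos(ph),K[1,2]+K[1,1]*th*np.sin(ph)]
def wray(fn,uv):
    K,T=wload(fn);a=(uv[0]-K[0,2])/K[0,0];b=(uv[1]-K[1,2])/K[1,1];th=np.hypot(a,b)
    d=np.array([np.sin(th)*a/th,np.sin(th)*b/th,np.cos(th)]);return T[:3,3],T[:3,:3]@d
def meet(obs): # [(fn,uv)..] least squares
    A=0;B=0;rs=[wray(*o) for o in obs]
    for c,d in rs:
        M=np.eye(3)-np.outer(d,d);A=A+M;B=B+M@c
    X=np.linalg.solve(A,B);return X,[round(float(np.linalg.norm((np.eye(3)-np.outer(d,d))@(X-c)))*1e3,2) for c,d in rs]
def crop(fn,out,x0,y0,x1,y1,f):
    a=cv2.imread('pics/%s.png'%fn);cv2.imwrite('pics/%s.png'%out,cv2.resize(a[y0:y1,x0:x1],None,fx=f,fy=f,interpolation=2))
def st(s):
    T=R.from_quat(s['eef_rot']).as_matrix()
    print('t',round(s['time_s'],2),'pos',s['tool_pos'].round(4),'xang',round(float(np.degrees(np.arctan2(T[1,0],T[0,0]))),2),'z',T[:,2].round(3),'F',s['ft_force'].round(2),'g',round(float(s['grip_width']),3))
E
python3 -c "
from h import *
st(snap('w1'))"
```

```text
t 2.12 pos [0.5201 0.0579 0.3126] xang 175.65 z [-0. -0. -1.] F [ 0.67 -0.02  0.42] g 0.597
```

View pics/w1.png

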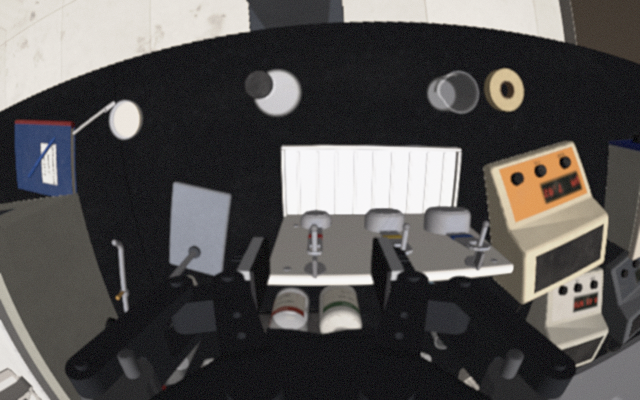

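```bash
python3 -c "
from h import *
crop('w1','w1a',270,190,520,290,3.2)
c=np.array([.606,.129,0]);yv=np.array([.073,.997,0]);xv=np.array([.997,-.073,0])
P=[c+yv*.135+[0,0,.197],c-yv*.135+[0,0,.197]]+[c+yv*k*.085+[0,0,.185] for k in(-1,0,1)]+[c+yv*k*.085+[0,0,.185]-xv*.05*np.cos(.2)+[0,0,.05*np.sin(.2)] for k in(-1,0,1)]
print(wproj('w1',P).round(1))
"
```

```text
[[513.3 264.6]
 [260.  274.6]
 [311.9 269.4]
 [396.4 267.7]
 [471.  263.2]
 [310.9 227. ]
 [403.3 226. ]
 [483.  223.7]]
```

View pics/w1a.png

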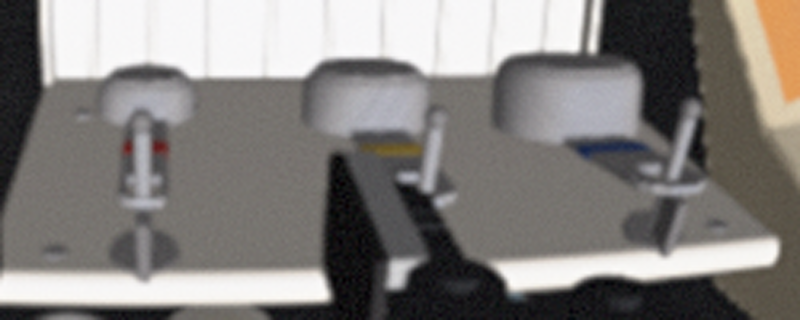

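```bash
python3 -c "
from h import *
def at(fn,uv,z):
    c,d=wray(fn,uv);return (c+d*(z-c[2])/d[2]).round(4)
g=lambda u,v:(270+u/3.2,190+v/3.2)
for n,p,z in[('tipS',(142,118),.195),('tipM',(437,115),.195),('tipL',(690,105),.195),('topS',(143,203),.1945),('topM',(430,202),.1965),('topL',(672,190),.199),('rootS',(145,272),.185),('rootL',(668,248),.185),('cupS',(147,105),.183-.085),('cupM',(365,100),.1),('cupL',(568,97),.1)]:print(n,at('w1',g(*p),z))
"
```

```text
tipS [0.551  0.0509 0.195 ]
tipM [0.5573 0.1357 0.195 ]
tipL [0.5626 0.2203 0.195 ]
topS [0.5778 0.049  0.1945]
topM [0.5844 0.1338 0.1965]
topL [0.5893 0.2148 0.199 ]
rootS [0.6065 0.047  0.185 ]
rootL [0.6192 0.2246 0.185 ]
cupS [0.5829 0.0484 0.098 ]
cupM [0.587  0.1327 0.1   ]
cupL [0.5937 0.2181 0.1   ]
```

play_rows([
  [0.4,0.75,-0.11,-0.5,0,0,0],
  [0.4,0.7,-0.11,-0.5,0,0,0],
  [0.4,0,0,-0.5,0,0,0],
  [0.4,0,0,-0.5,0,0,0],
  [0.4,0,0,0,0,0,0],
])

```text
time_s: 2.8
tool_pos: [0.576, 0.0515, 0.2304]
eef_rot: [0.036, 0.999, 0.0, -0.002]
ft_force: [-1.0, 0.6, 0.8]
grip_width: 0.396
```

```bash
python3 -c "
from h import *
st(snap('w2'));crop('w2','w2a',200,150,450,330,3.2)"
```

```text
t 2.8 pos [0.576  0.0515 0.2304] xang 175.89 z [-0.004  0.    -1.   ] F [-1.03  0.57  0.76] g 0.396
```

View pics/w2a.png

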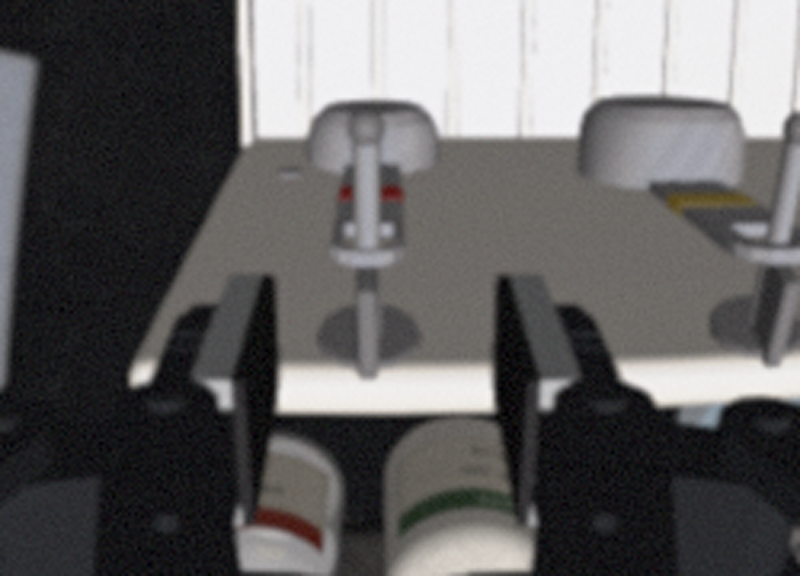

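```bash
python3 -c "
from h import *
def at(fn,uv,z):
    c,d=wray(fn,uv);return (c+d*(z-c[2])/d[2]).round(4)
g=lambda u,v:(200+u/3.2,150+v/3.2)
for n,p,z in[('topS',(368,262),.1945),('tip',(367,118),.195),('root',(368,372),.185)]:print(n,at('w2',g(*p),z))
print(meet([('w1',(270+142/3.2,190+118/3.2)),('w2',g(367,125))]),meet([('w1',(270+145/3.2,190+203/3.2)),('w2',g(368,262))]))
"
```

```text
topS [0.5789 0.0487 0.1945]
tip [0.5502 0.0508 0.195 ]
root [0.6081 0.0463 0.185 ]
(array([0.55243658, 0.05063692, 0.19128145]), [0.11, 0.11]) (array([0.58415585, 0.04847202, 0.18139691]), [0.37, 0.37])
```

play_rows([
  [0.4,0.08,-0.07,-0.5,0,0,0],
  [0.4,0,0,-0.5,0,0,0],
  [0.4,0,0,-0.5,0,0,0],
  [0.4,0,0,-0.43,0,0,0],
  [0.0,0,0,0,0,0,0],
  [0.0,0,0,0,0,0,0],
  [0.0,0,0,0,0,0,0],
  [0.0,0,0,0,0,0,0],
], grip_force=30)

```text
time_s: 3.85
tool_pos: [0.5811, 0.0481, 0.1561]
eef_rot: [0.036, 0.999, 0.0, -0.0]
ft_force: [-2.7, 0.7, -1.4]
grip_width: 0.166
```

```bash
python3 -c "
from h import *
st(snap('w3'));crop('w3','w3a',200,150,450,330,3.2)"
```

```text
t 3.85 pos [0.5811 0.0481 0.1561] xang 175.84 z [-0.  0. -1.] F [-2.7   0.67 -1.37] g 0.166
```

View pics/w3a.png

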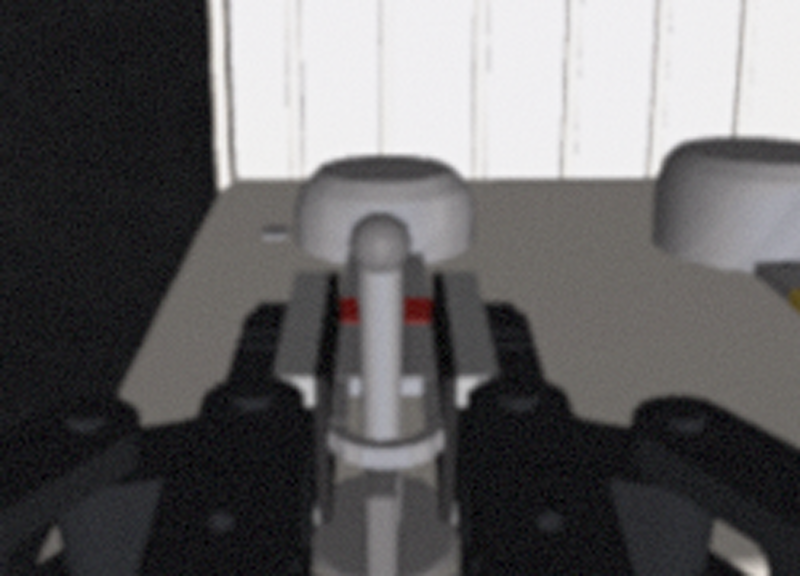

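play_rows([
  [0.0,0,0,0.15,0,0,0],
  [0.0,-0.3,0.022,0.06,0,0,0],
  [0.0,-0.3,0.022,0.06,0,0,0],
  [0.0,-0.3,0.022,0.06,0,0,0],
  [0.0,-0.4,0.03,0.08,0,0,0],
  [0,0,0,0,0,0,0],
])

```text
time_s: 4.65
tool_pos: [0.5283, 0.052, 0.1724]
eef_rot: [0.036, 0.999, 0.0, 0.0]
ft_force: [0.7, -0.1, -0.3]
grip_width: 0.164
```

```bash
python3 -c "
from h import *
st(snap('w4'));crop('w4','w4a',200,150,450,330,3.2)"
```

```text
t 4.65 pos [0.5283 0.052  0.1724] xang 175.85 z [ 0.001 -0.    -1.   ] F [ 0.75 -0.09 -0.34] g 0.164
```

View pics/w4a.png

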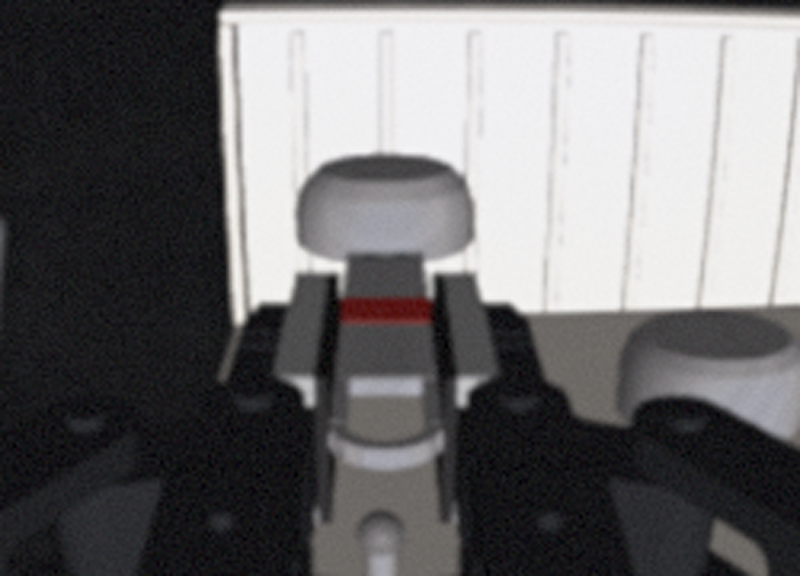

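play_rows([
  [0,-0.36,0,0.95,0,0,0],
  [0,-0.36,0,0.95,0,0,0],
  [0,-0.36,-0.6,0.9,0,0,-0.8],
  [0,-0.36,-0.7,0.9,0,0,-0.8],
  [0,0,0,0,0,0,-0.83],
  [0,0,0,0,0,0,0],
])

```text
time_s: 5.45
tool_pos: [0.4719, -0.0005, 0.3206]
eef_rot: [0.142, 0.99, 0.0, 0.001]
ft_force: [0.0, 0.4, -1.1]
grip_width: 0.166
```

```bash
python3 -c "
from h import *
st(snap('w5'));crop('w5','w5a',100,180,350,330,3.2);crop('w1','w1b',60,200,260,330,4)"
```

```text
t 5.45 pos [ 0.4719 -0.0005  0.3206] xang 163.7 z [ 0.001 -0.    -1.   ] F [ 0.04  0.42 -1.09] g 0.166
```

View pics/w5.png

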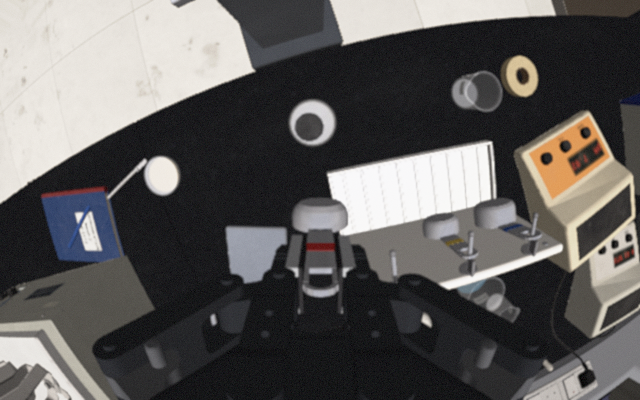

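View pics/w1b.png

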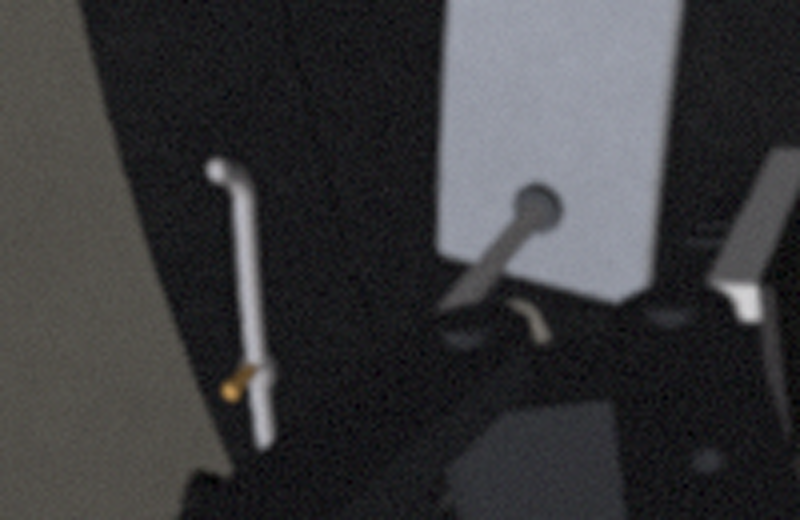

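play_rows([
  [0,0.75,-0.1,0,0,0,0],
  [0,0.75,-0.1,0,0,0,0],
  [0,0,0,0,0,0,0],
])

```text
time_s: 5.88
tool_pos: [0.5323, -0.008, 0.3181]
eef_rot: [0.141, 0.99, 0.0, -0.002]
ft_force: [-0.1, -0.5, -0.5]
grip_width: 0.167
```

```bash
python3 -c "
from h import *
st(snap('w6'));crop('w6','w6a',100,180,350,330,3.2)"
```

```text
t 5.88 pos [ 0.5323 -0.008   0.3181] xang 163.78 z [-0.003  0.001 -1.   ] F [-0.12 -0.51 -0.49] g 0.167
```

View pics/w6a.png

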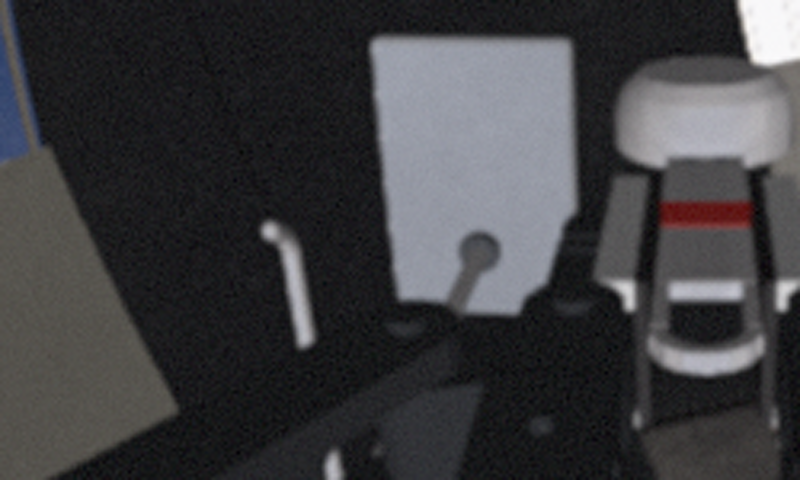

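```bash
python3 -c "
from h import *
g6=lambda u,v:('w6',(100+u/3.2,180+v/3.2)); g1=lambda u,v:('w1',(60+u/4,200+v/4))
print('tip',meet([g6(269,230),g1(214,168)]))
print('bend',meet([g6(290,246),g1(240,187)]))
print('up',meet([g6(480,250),g1(537,207)]))
def at(o,z):
    c,d=wray(*o);return (c+d*(z-c[2])/d[2]).round(4)
for z in(.22,.225,.23,.235):
  print(z,'pin',at(g1(260,372),z),at(g1(242,190),z),at(g6(304,345),z),at(g6(286,250),z))
print(at(g1(233,392),.242),at(g6(480,250),.01),at(g1(537,207),.01))
Z=proj
T=np.load('pics/w4.npz')['tool'];
"
```

```text
tip (array([ 0.53774287, -0.12746862,  0.24309131]), [0.11, 0.11])
bend (array([ 0.54657297, -0.12927534,  0.23375658]), [0.26, 0.26])
up (array([ 0.64905786, -0.15939087,  0.02113646]), [0.13, 0.13])
0.22 pin [ 0.6062 -0.1559  0.22  ] [ 0.553  -0.1409  0.22  ] [ 0.5837 -0.1487  0.22  ] [ 0.5526 -0.1396  0.22  ]
0.225 pin [ 0.6029 -0.1512  0.225 ] [ 0.5508 -0.1366  0.225 ] [ 0.5813 -0.1454  0.225 ] [ 0.5508 -0.1365  0.225 ]
0.23 pin [ 0.5997 -0.1465  0.23  ] [ 0.5487 -0.1322  0.23  ] [ 0.5789 -0.142   0.23  ] [ 0.549  -0.1334  0.23  ]
0.235 pin [ 0.5964 -0.1419  0.235 ] [ 0.5465 -0.1279  0.235 ] [ 0.5764 -0.1387  0.235 ] [ 0.5472 -0.1302  0.235 ]
[ 0.5984 -0.1472  0.242 ] [ 0.6535 -0.1638  0.01  ] [ 0.6543 -0.1651  0.01  ]
```

```bash
cat >> h.py <<'E'
from scipy.optimize import least_squares
def slotfit(fn,front_sb,back_te,junc,half,cupr):
    """pixels: front slot-bottom edge, back top-end edge, handle/cup junction -> slot in tool frame x0,y0,z0,lean"""
    T=np.load('pics/%s.npz'%fn)['tool']
    # model in scoop coords (x fwd,z up); tool: x_t=-fwd, z_t=-up, y_t: right-handed
    M=np.array([[-1.5e-3,0,-9e-3],[1.5e-3,0,half],[-1.5e-3,0,-.085+cupr]])
    def pts(p):
        c,s=np.cos(p[3]),np.sin(p[3])
        f=c*M[:,0]-s*M[:,2]; u=s*M[:,0]+c*M[:,2]   # lean>0: cup goes forward (+x)
        loc=np.c_[p[0]-f,np.full(3,p[1]),p[2]-u]
        return loc@T[:3,:3].T+T[:3,3]
    ob=np.array([front_sb,back_te,junc])
    r=least_squares(lambda p:(wproj(fn,pts(p))-ob).ravel(),[0,0,-.03,.1],x_scale=[.01,.01,.01,.1])
    return r.x,np.abs(r.fun).max()
E
python3 -c "
from h import *
g=lambda u,v:(200+u/3.2,150+v/3.2)
print(slotfit('w4',g(387,378),g(387,467),g(386,257),.0115,.019))
print(slotfit('w4',g(387,379),g(387,465),g(386,259),.0115,.019))
"
```

```text
(array([-0.00064358,  0.00099189, -0.02640067,  0.06854426]), np.float64(0.09188352559613122))
(array([-0.003935  ,  0.00100191, -0.02085764,  0.05895363]), np.float64(0.09670974522310871))
```

play_rows([
  [0,-0.15,-0.95,0,0,0,0],
  [0,-0.15,-0.95,0,0,0,0],
  [0,-0.15,-0.97,-0.36,0,0,0],
  [0,0,0,-0.8,0,0,0],
  [0,0,0,-0.8,0,0,0],
  [0,0,0,-0.6,0,0,0],
  [0,0,0,0,0,0,0],
])

```text
time_s: 6.8
tool_pos: [0.5115, -0.1219, 0.2149]
eef_rot: [0.141, 0.99, 0.001, -0.003]
ft_force: [-0.2, 0.2, -0.7]
grip_width: 0.166
```

```bash
python3 -c "
from h import *
st(snap('w7'));crop('w7','w7a',200,180,450,340,3.2)"
```

```text
t 6.8 pos [ 0.5115 -0.1219  0.2149] xang 163.74 z [-0.005  0.002 -1.   ] F [-0.24  0.2  -0.72] g 0.166
```

View pics/w7a.png

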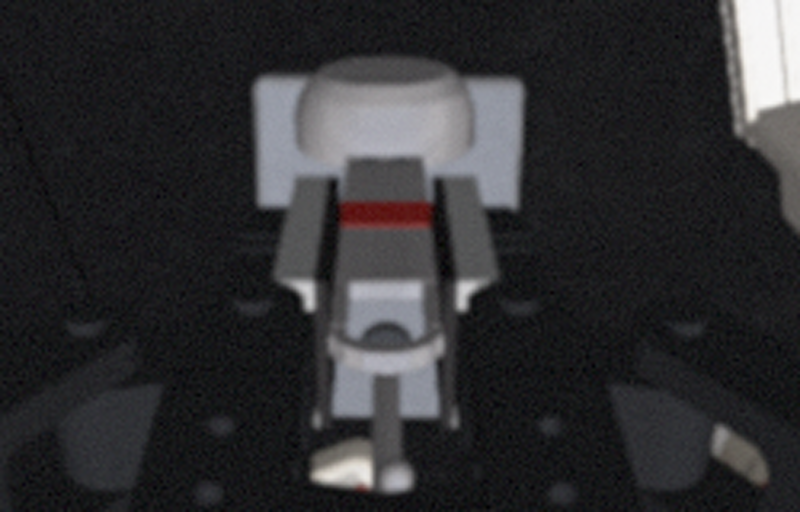

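```bash
python3 -c "
from h import *
o=('w7',(200+398/3.2,180+472/3.2))
c,d=wray(*o)
for z in(.235,.238,.241,.244,.247):print((c+d*(z-c[2])/d[2]).round(4))
g6=lambda u,v:('w6',(100+u/3.2,180+v/3.2)); g1=lambda u,v:('w1',(60+u/4,200+v/4))
print('tip',meet([g6(269,230),g1(214,168),o]))
T=np.load('pics/w7.npz')['tool'];X=meet([g6(269,230),g1(214,168),o])[0]
print((np.linalg.inv(T)@np.r_[X,1]).round(4))
g=lambda u,v:(200+u/3.2,180+v/3.2)
print(slotfit('w7',g(387,280),g(387,370),g(386,160),.0115,.019))
"
```

```text
[ 0.5437 -0.1286  0.235 ]
[ 0.5413 -0.1279  0.238 ]
[ 0.5389 -0.1273  0.241 ]
[ 0.5366 -0.1266  0.244 ]
[ 0.5342 -0.126   0.247 ]
tip (array([ 0.537458  , -0.1270217 ,  0.24342082]), [0.3, 0.13, 0.4])
[-0.0262  0.0024 -0.0286  1.    ]
(array([ 0.00147447,  0.00087974, -0.02929286,  0.07796494]), np.float64(0.1007071983408423))
```

play_rows([
  [0,0.01,0.04,0.03,0,0,0.24],
  [0,0.24,-0.065,0,0,0,0],
  [0,0.24,-0.065,0,0,0,0],
  [0,0.24,-0.065,0,0,0,0],
  [0,0,0,0,0,0,0],
])

```text
time_s: 7.48
tool_pos: [0.5404, -0.1284, 0.2156]
eef_rot: [0.131, 0.991, 0.001, -0.005]
ft_force: [-5.6, 1.0, -6.9]
grip_width: 0.165
```

```bash
python3 -c "
from h import *
st(snap('w8'));crop('w8','w8a',200,180,450,340,3.2)"
```

```text
t 7.47 pos [ 0.5404 -0.1284  0.2156] xang 164.9 z [-0.01   0.003 -1.   ] F [-5.61  1.   -6.87] g 0.165
```

View pics/w8a.png

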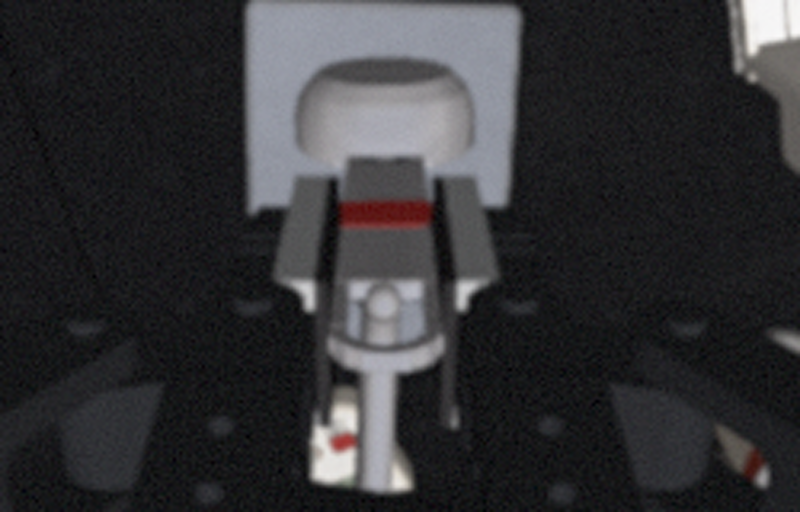

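play_rows([
  [0,0,0,-0.1,0,0,0],
  [0,0,0,0,0,0,0],
])

```text
time_s: 7.78
tool_pos: [0.5417, -0.1288, 0.2131]
eef_rot: [0.131, 0.991, 0.0, -0.002]
ft_force: [-3.9, 1.1, -5.2]
grip_width: 0.167
```

```bash
python3 -c "
from h import *
st(snap('w9'));crop('w9','w9a',200,180,450,340,3.2)"
```

```text
t 7.78 pos [ 0.5417 -0.1288  0.2131] xang 164.89 z [-0.005  0.002 -1.   ] F [-3.87  1.1  -5.15] g 0.167
```

View pics/w9a.png

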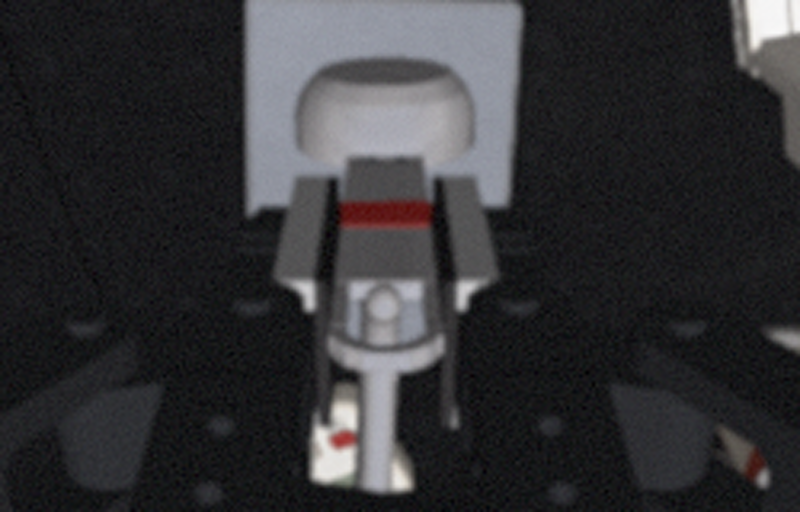

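play_rows([
  [0,0,0,-0.1,0,0,0],
  [0,0,0,0,0,0,0],
])

```text
time_s: 8.07
tool_pos: [0.5436, -0.1294, 0.2114]
eef_rot: [0.131, 0.991, -0.0, 0.001]
ft_force: [0.9, 0.6, -2.4]
grip_width: 0.165
```

play_rows([
  [0,0.1,-0.026,-0.08,0,0,0],
  [0,0,0,0,0,0,0],
])

```text
time_s: 8.32
tool_pos: [0.5475, -0.1304, 0.2082]
eef_rot: [0.131, 0.991, -0.0, 0.001]
ft_force: [-0.9, 0.3, -1.3]
grip_width: 0.163
```

```bash
python3 -c "
from h import *
st(snap('w10'));crop('w10','w10a',200,180,450,340,3.2)"
```

```text
t 8.32 pos [ 0.5475 -0.1304  0.2082] xang 164.89 z [ 0.002 -0.001 -1.   ] F [-0.95  0.33 -1.3 ] g 0.163
```

View pics/w10a.png

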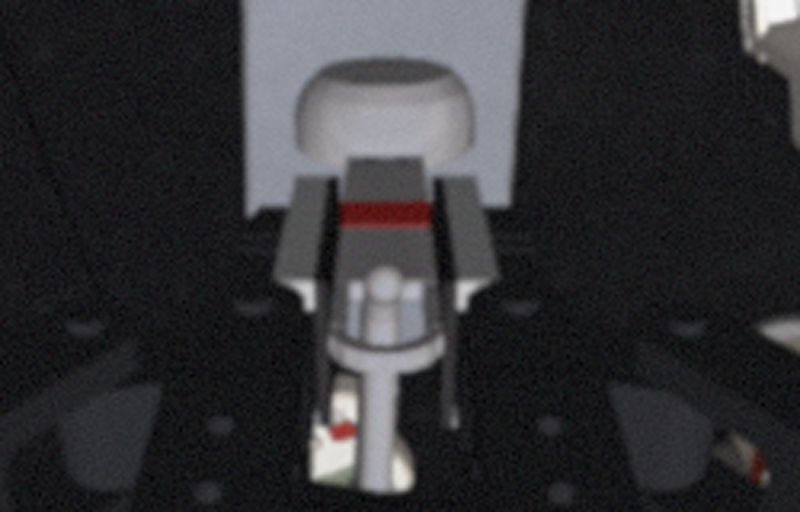

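play_rows([
  [0,0.15,-0.04,-0.03,0,0,0],
  [0,0.15,-0.04,0,0,0,0],
  [0,0,0,0,0,0,0],
])

```text
time_s: 8.75
tool_pos: [0.5593, -0.1335, 0.2066]
eef_rot: [0.131, 0.991, -0.0, 0.0]
ft_force: [-0.5, 0.1, -0.9]
grip_width: 0.168
```

```bash
python3 -c "
from h import *
st(snap('w11'));crop('w11','w11a',200,180,450,340,3.2)"
```

```text
t 8.75 pos [ 0.5593 -0.1335  0.2066] xang 164.89 z [ 0. -0. -1.] F [-0.54  0.05 -0.88] g 0.168
```

View pics/w11a.png

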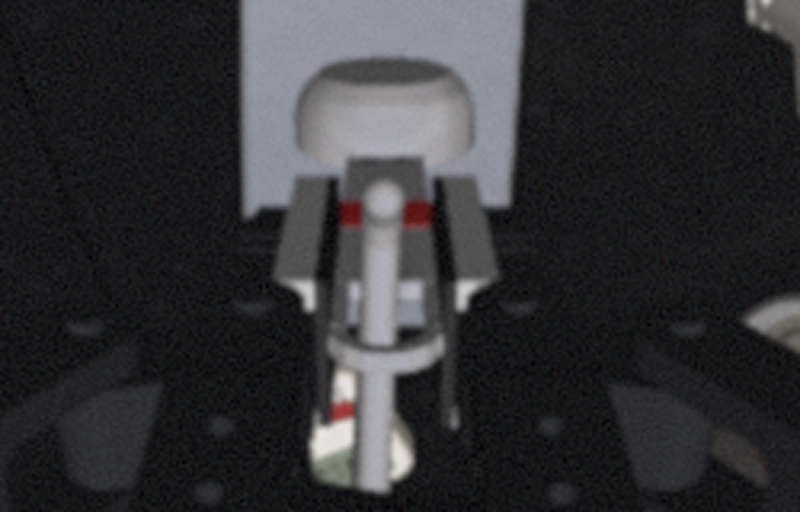

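play_rows([
  [0,0.27,-0.07,0,0,0,0],
  [0,0.27,-0.07,0,0,0,0],
  [0,0,0,0,0,0,0],
])

```text
time_s: 9.18
tool_pos: [0.5811, -0.1392, 0.2065]
eef_rot: [0.131, 0.991, -0.0, 0.0]
ft_force: [0.1, 0.5, -1.5]
grip_width: 0.164
```

```bash
python3 -c "
from h import *
st(snap('w12'));crop('w12','w12a',200,130,450,340,2.8)"
```

```text
t 9.18 pos [ 0.5811 -0.1392  0.2065] xang 164.9 z [ 0. -0. -1.] F [ 0.15  0.52 -1.53] g 0.164
```

View pics/w12a.png

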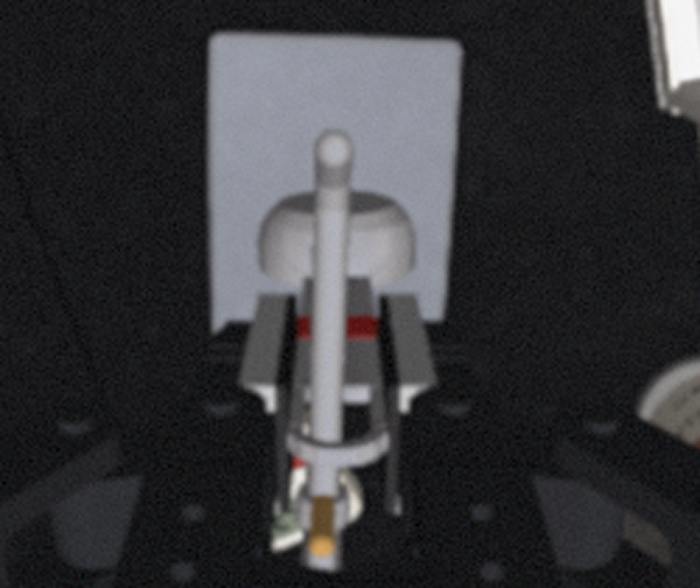

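```bash
python3 -c "
from h import *
g=lambda u,v:(200+u/2.8,130+v/2.8)
Ti=np.linalg.inv(np.load('pics/w12.npz')['tool'])
def at(uv,z):
    c,d=wray('w12',uv);return (Ti@np.r_[c+d*(z-c[2])/d[2],1])[:3].round(4)
for z in(.231,.233,.235):print('pinbase',at(g(323,497),z),'tip',at(g(333,150),z+.0095),'pintop',at(g(322,545),z+.0125))
print(slotfit('w12',g(338,388),g(338,466),g(337,280),.0115,.019), slotfit('w12',g(338,385),g(338,467),g(337,279),.0115,.019))
"
```

```text
pinbase [-0.0168 -0.0017 -0.0245] tip [ 0.0438  0.0002 -0.034 ] pintop [-0.0171 -0.0016 -0.037 ]
pinbase [-0.0154 -0.0016 -0.0265] tip [ 0.0443  0.0002 -0.036 ] pintop [-0.0155 -0.0016 -0.039 ]
pinbase [-0.0139 -0.0016 -0.0285] tip [ 0.0448  0.0002 -0.038 ] pintop [-0.0138 -0.0015 -0.041 ]
(array([-0.00196161,  0.00078868, -0.02441857,  0.05581838]), np.float64(0.19908314779553393)) (array([ 0.00482102,  0.00078045, -0.03527572,  0.0890727 ]), np.float64(0.19540401788634654))
```

play_rows([
  [0,-0.013,-0.05,0,0,0,-0.3],
  [0,0.14,-0.042,0,0,0,0],
  [0,0.14,-0.042,-0.05,0,0,0],
  [0,0,0,-0.1,0,0,0],
  [0,0,0,0,0,0,0],
])

```text
time_s: 9.85
tool_pos: [0.5907, -0.1442, 0.1997]
eef_rot: [0.144, 0.99, 0.0, -0.001]
ft_force: [-0.0, 0.6, -1.1]
grip_width: 0.167
```

```bash
python3 -c "
from h import *
st(snap('w13'));crop('w13','w13a',200,130,450,340,2.8)"
```

```text
t 9.85 pos [ 0.5907 -0.1442  0.1997] xang 163.39 z [-0.001  0.    -1.   ] F [-0.01  0.55 -1.12] g 0.167
```

View pics/w13a.png

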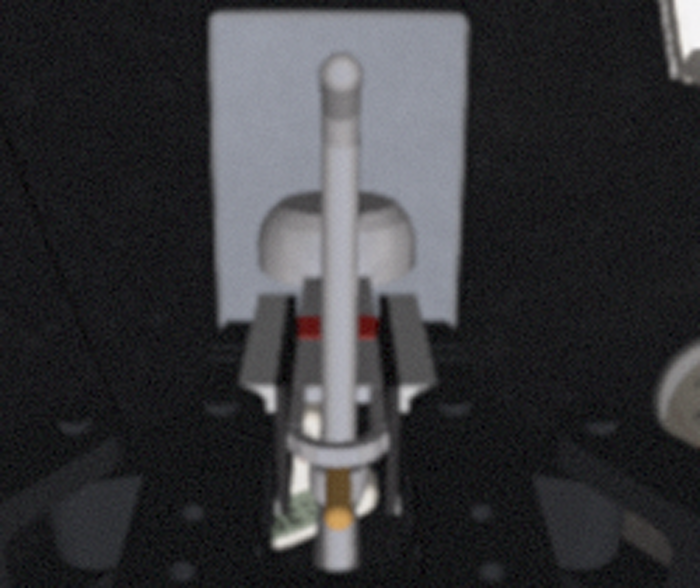

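play_rows([
  [0,0.04,-0.012,-0.04,0,0,0],
  [0,0,0,-0.04,0,0,0],
  [0,0,0,0,0,0,0],
])

```text
time_s: 10.28
tool_pos: [0.5925, -0.1448, 0.1971]
eef_rot: [0.144, 0.99, 0.0, -0.0]
ft_force: [0.4, -0.2, -1.2]
grip_width: 0.168
```

```bash
python3 -c "
from h import *
st(snap('w14'));crop('w14','w14a',200,130,450,340,2.8)"
```

```text
t 10.28 pos [ 0.5925 -0.1448  0.1971] xang 163.39 z [-0.  0. -1.] F [ 0.43 -0.21 -1.25] g 0.168
```

View pics/w14a.png

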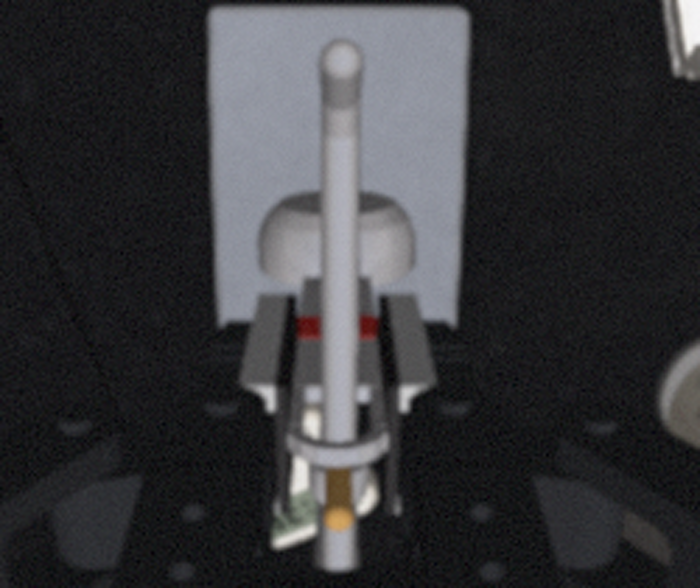

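play_rows([
  [0,0,0,-0.04,0,0,0],
  [0,0,0,0,0,0,0],
])

```text
time_s: 10.58
tool_pos: [0.5926, -0.1448, 0.1956]
eef_rot: [0.144, 0.99, 0.0, -0.0]
ft_force: [0.9, -0.2, -0.1]
grip_width: 0.169
```

play_rows([
  [0,0,0,-0.04,0,0,0],
  [0,0,0,0,0,0,0],
])

```text
time_s: 10.82
tool_pos: [0.5928, -0.1449, 0.1951]
eef_rot: [0.144, 0.99, -0.0, 0.0]
ft_force: [-2.2, 0.7, 3.2]
grip_width: 0.166
```

play_rows([
  [0.22,0,0,0.03,0,0,0],
  [0.3,0,0,0,0,0,0],
  [0.4,0,0,0,0,0,0],
  [0.4,0,0,0,0,0,0],
])

```text
time_s: 11.32
tool_pos: [0.5926, -0.1448, 0.195]
eef_rot: [0.144, 0.99, 0.0, -0.0]
ft_force: [0.2, 0.9, 0.3]
grip_width: 0.4
```

```bash
python3 -c "
from h import *
st(snap('w15'));crop('w15','w15a',200,130,450,340,2.8)"
```

```text
t 11.32 pos [ 0.5926 -0.1448  0.195 ] xang 163.39 z [-0.  0. -1.] F [0.21 0.86 0.33] g 0.4
```

View pics/w15a.png

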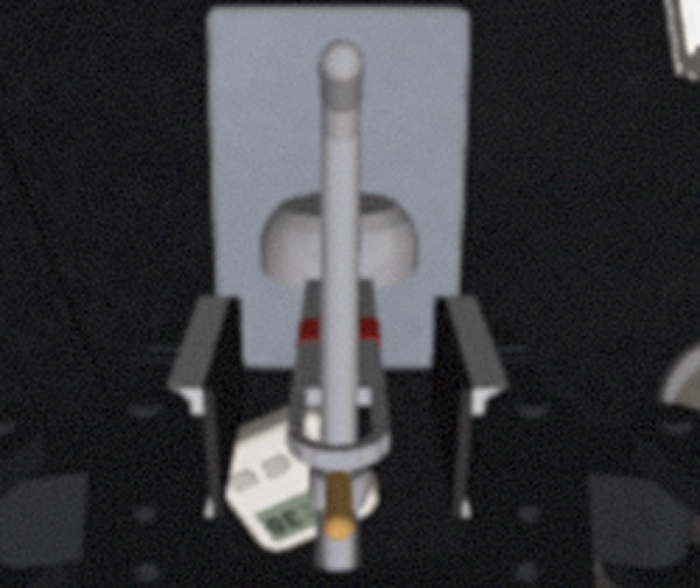

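play_rows([
  [0.4,0,0,0.5,0,0,0],
  [0.4,0,0,0.8,0,0,0],
  [0.4,0,0,0.8,0,0,0],
  [0.45,-0.04,0.9,0.5,0,0,0.4],
  [0.45,-0.04,0.9,0,0,0,0.4],
  [0.45,-0.04,0.9,0,0,0,0.4],
  [0.45,-0.04,0.9,0,0,0,0.4],
  [0.45,0,0.9,0,0,0,0.4],
  [0.45,0,0.9,0,0,0,0.5],
  [0.45,0,0.9,-0.4,0,0,0],
  [0.45,0,0.65,-0.8,0,0,0],
  [0.45,0,0,-0.4,0,0,0],
])

```text
time_s: 12.88
tool_pos: [0.5857, 0.1345, 0.2349]
eef_rot: [0.035, 0.999, -0.0, -0.0]
ft_force: [0.0, -0.1, 0.5]
grip_width: 0.448
```

play_rows([
  [0.45,0,0,0,0,0,0],
])

```text
time_s: 13.0
tool_pos: [0.5857, 0.1326, 0.2346]
eef_rot: [0.036, 0.999, -0.0, -0.001]
ft_force: [0.0, 0.2, 0.1]
grip_width: 0.445
```

```bash
python3 -c "
from h import *
st(snap('w16'));crop('w16','w16a',200,150,450,330,3.2)
d=imaging.snapshot('scene');cv2.imwrite('pics/sc1.png',cv2.resize(d['image'][130:280,340:470],None,fx=4,fy=4,interpolation=2))"
```

```text
t 13.0 pos [0.5857 0.1326 0.2346] xang 175.88 z [-0.002 -0.001 -1.   ] F [0.02 0.15 0.12] g 0.445
```

View pics/w16a.png

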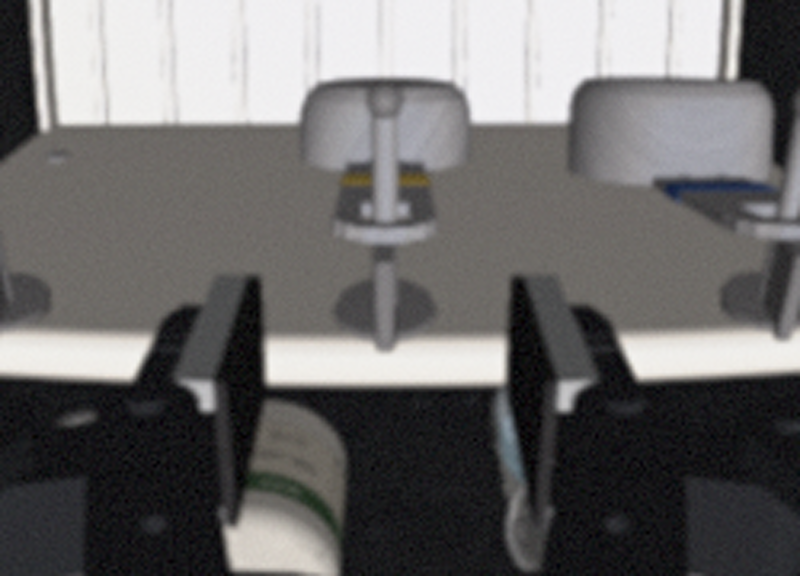

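View pics/sc1.png

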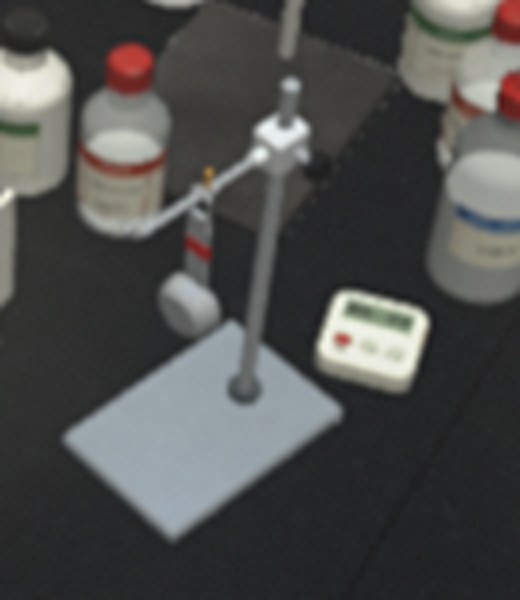

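```bash
python3 -c "
from h import *
c,d=wray('w16',(200+386/3.2,150+232/3.2))
for z in(.1945,.1975):print(c+d*(z-c[2])/d[2])
c,d=wray('w2',(200+368/3.2,150+255/3.2))
for z in(.1945,.1975):print(c+d*(z-c[2])/d[2])
"
```

```text
[0.58433343 0.13361152 0.1945    ]
[0.58323401 0.13369038 0.1975    ]
[0.57746654 0.0488314  0.1945    ]
[0.5763004  0.04897112 0.1975    ]
```

play_rows([
  [0.45,0.03,0.015,-0.5,0,0,0],
  [0.45,0,0,-0.5,0,0,0],
  [0.45,0,0,-0.5,0,0,0],
  [0.45,0,0,-0.44,0,0,0],
  [0.0,0,0,0,0,0,0],
  [0.0,0,0,0,0,0,0],
  [0.0,0,0,0,0,0,0],
  [0.0,0,0,0,0,0,0],
])

```text
time_s: 14.1
tool_pos: [0.5872, 0.1338, 0.1579]
eef_rot: [0.036, 0.999, -0.0, -0.0]
ft_force: [-2.1, -0.8, -2.1]
grip_width: 0.241
```

play_rows([
  [0.0,0,0,0.15,0,0,0],
  [0.0,-0.3,0.022,0.06,0,0,0],
  [0.0,-0.3,0.022,0.06,0,0,0],
  [0.0,-0.3,0.022,0.06,0,0,0],
  [0.0,-0.4,0.03,0.08,0,0,0],
  [0,0,0,0,0,0,0],
])

```text
time_s: 14.85
tool_pos: [0.5346, 0.1379, 0.1745]
eef_rot: [0.036, 0.999, 0.0, 0.0]
ft_force: [0.9, 0.1, -0.6]
grip_width: 0.235
```

```bash
python3 -c "
from h import *
st(snap('w17'));crop('w17','w17a',200,150,450,330,3.2)"
```

```text
t 14.85 pos [0.5346 0.1379 0.1745] xang 175.93 z [ 0.001  0.    -1.   ] F [ 0.88  0.13 -0.62] g 0.235
```

View pics/w17a.png

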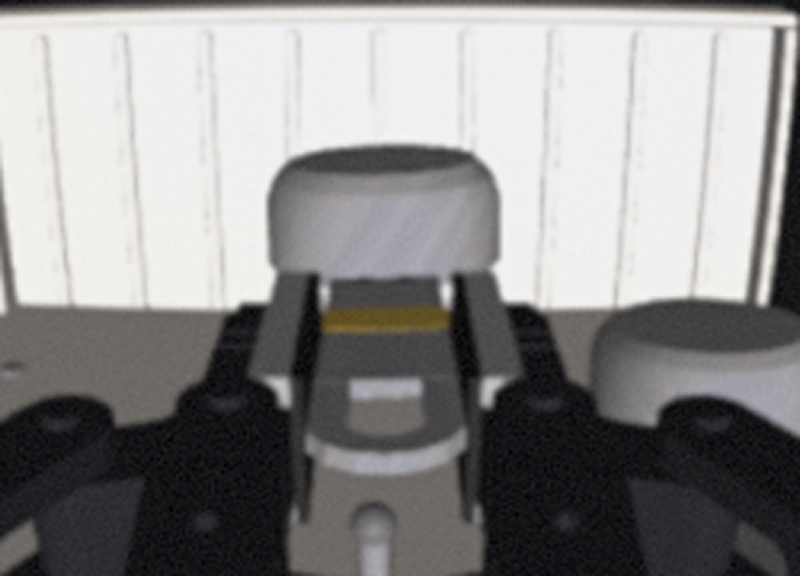

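play_rows([
  [0,-0.3,0,0.9,0,0,0],
  [0,-0.29,-0.2,0.95,0,0,0],
  [0,0,-0.8,0.9,0,0,-0.4],
  [0,0,-0.9,0,0,0,-0.5],
  [0,0,-0.95,0,0,0,-0.5],
  [0,0,-0.95,0,0,0,-0.5],
  [0,0,-0.95,0,0,0,-0.5],
  [0,0,-0.9,0,0,0,-0.1],
  [0,0,-0.8,-0.4,0,0,0],
  [0,0,0,-0.8,0,0,0],
  [0,0,0,-0.58,0,0,0],
  [0,0,0,0,0,0,0],
])

```text
time_s: 16.4
tool_pos: [0.5106, -0.1202, 0.2104]
eef_rot: [0.145, 0.989, 0.001, -0.002]
ft_force: [0.1, 0.0, -0.6]
grip_width: 0.235
```

```bash
python3 -c "
from h import *
st(snap('w18'));crop('w18','w18a',200,180,450,340,3.2)"
```

```text
t 16.4 pos [ 0.5106 -0.1202  0.2104] xang 163.37 z [-0.004  0.002 -1.   ] F [ 0.09  0.04 -0.59] g 0.235
```

View pics/w18a.png

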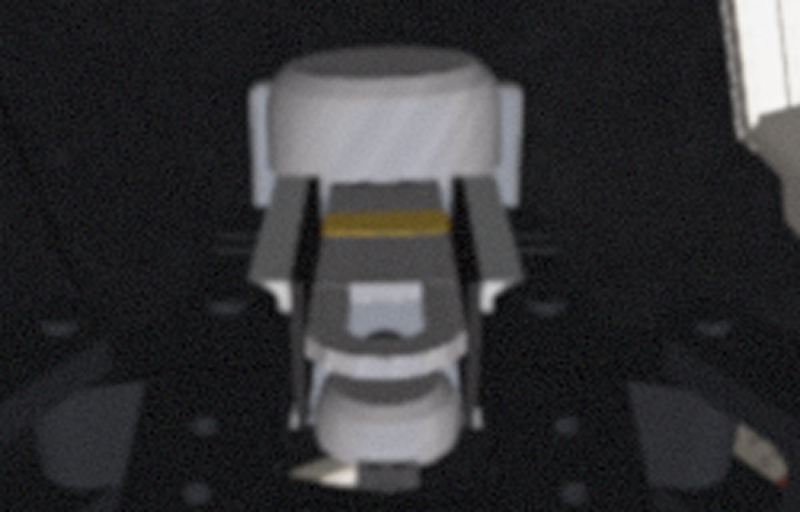

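play_rows([
  [0,0.24,-0.071,0.07,0,0,0],
  [0,0.24,-0.071,0,0,0,0],
  [0,0,0,0,0,0,0],
])

```text
time_s: 16.82
tool_pos: [0.5322, -0.1264, 0.2167]
eef_rot: [0.144, 0.99, -0.0, 0.001]
ft_force: [-0.8, 0.1, -1.6]
grip_width: 0.239
```

```bash
python3 -c "
from h import *
st(snap('w19'));crop('w19','w19a',200,180,450,340,3.2)"
```

```text
t 16.82 pos [ 0.5322 -0.1264  0.2167] xang 163.4 z [ 0.001 -0.001 -1.   ] F [-0.78  0.15 -1.64] g 0.239
```

View pics/w19a.png

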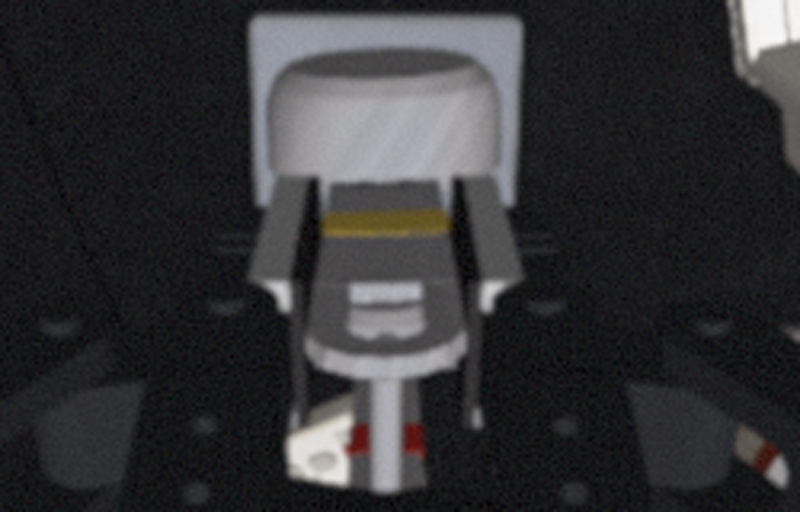

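play_rows([
  [0,0,0,-0.08,0,0,0],
  [0,0.1,-0.03,0,0,0,0],
  [0,0.1,-0.03,-0.04,0,0,0],
  [0,0,0,0,0,0,0],
])

```text
time_s: 17.38
tool_pos: [0.5392, -0.1285, 0.2107]
eef_rot: [0.144, 0.99, 0.0, -0.0]
ft_force: [-0.4, -0.1, -0.2]
grip_width: 0.238
```

```bash
python3 -c "
from h import *
st(snap('w20'));crop('w20','w20a',200,180,450,340,3.2)"
```

```text
t 17.38 pos [ 0.5392 -0.1285  0.2107] xang 163.39 z [-0.  0. -1.] F [-0.38 -0.08 -0.17] g 0.238
```

View pics/w20a.png

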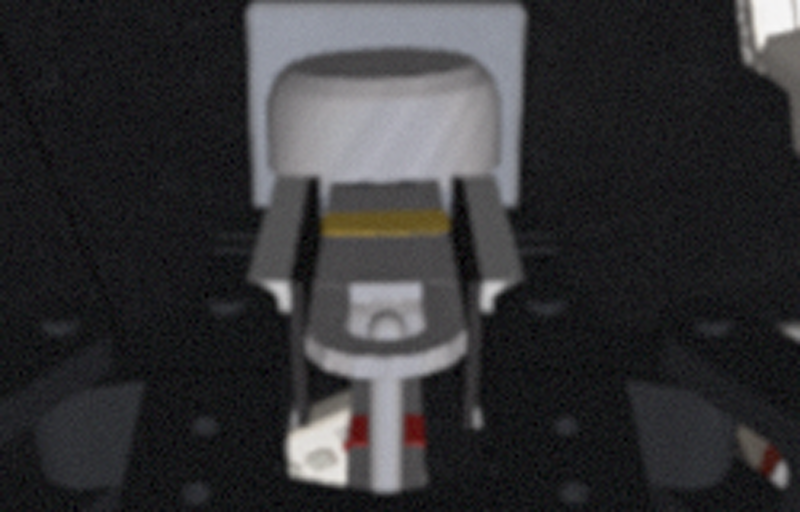

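play_rows([
  [0,0.1,-0.03,-0.03,0,0,0],
  [0,0.1,-0.03,-0.07,0,0,0],
  [0,0.1,-0.03,-0.05,0,0,0],
  [0,0,0,0,0,0,0],
])

```text
time_s: 17.92
tool_pos: [0.5511, -0.1321, 0.2045]
eef_rot: [0.144, 0.99, 0.0, -0.0]
ft_force: [-0.7, 0.8, -0.2]
grip_width: 0.239
```

```bash
python3 -c "
from h import *
st(snap('w21'));crop('w21','w21a',200,180,450,340,3.2)"
```

```text
t 17.93 pos [ 0.5511 -0.1321  0.2045] xang 163.39 z [-0.001  0.    -1.   ] F [-0.71  0.77 -0.23] g 0.239
```

View pics/w21a.png

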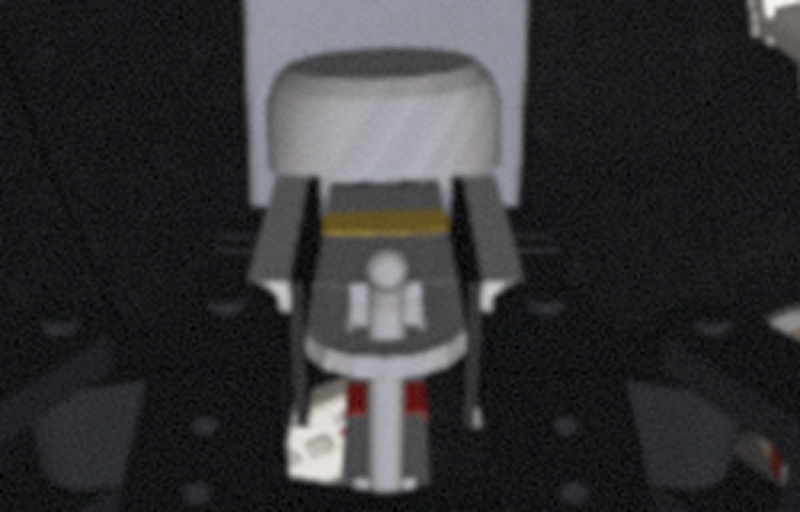

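play_rows([
  [0,0.22,-0.066,-0.07,0,0,0],
  [0,0.22,-0.066,-0.06,0,0,0],
  [0,0.22,-0.066,0,0,0,0],
  [0,0,0,0,0,0,0],
])

```text
time_s: 18.48
tool_pos: [0.5781, -0.1402, 0.1996]
eef_rot: [0.144, 0.99, 0.0, -0.0]
ft_force: [0.1, -0.6, -1.2]
grip_width: 0.236
```

```bash
python3 -c "
from h import *
st(snap('w22'));crop('w22','w22a',200,130,450,340,2.8)"
```

```text
t 18.48 pos [ 0.5781 -0.1402  0.1996] xang 163.39 z [-0.  0. -1.] F [ 0.14 -0.62 -1.24] g 0.236
```

View pics/w22a.png

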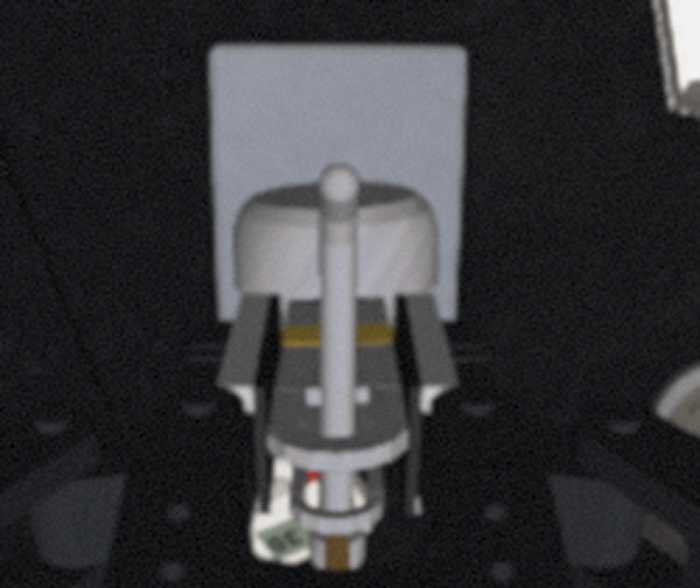

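play_rows([
  [0,0.1,-0.03,0,0,0,0],
  [0,0.1,-0.03,0,0,0,0],
  [0,0,0,0,0,0,0],
])

```text
time_s: 18.9
tool_pos: [0.5857, -0.1425, 0.1998]
eef_rot: [0.144, 0.99, -0.0, 0.0]
ft_force: [-0.3, -0.1, -0.8]
grip_width: 0.236
```

```bash
python3 -c "
from h import *
st(snap('w23'));crop('w23','w23a',200,130,450,340,2.8)"
```

```text
t 18.9 pos [ 0.5857 -0.1425  0.1998] xang 163.39 z [ 0. -0. -1.] F [-0.33 -0.13 -0.8 ] g 0.236
```

View pics/w23a.png

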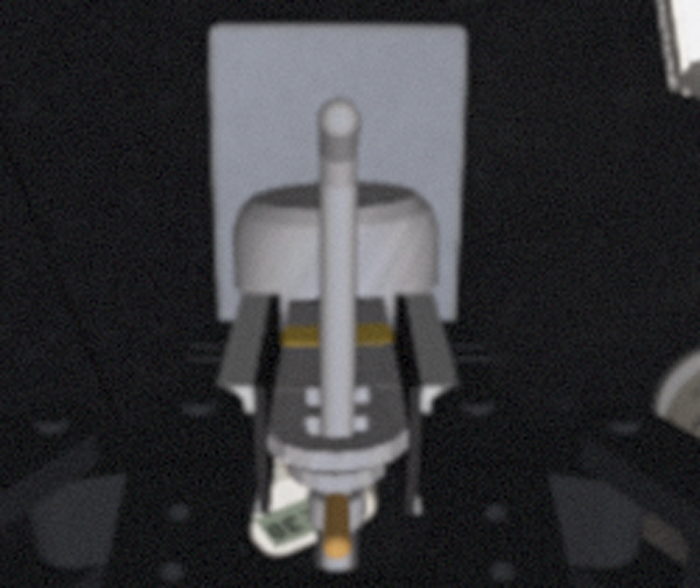

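play_rows([
  [0,0.07,-0.021,-0.03,0,0,0],
  [0,0,0,-0.03,0,0,0],
  [0,0,0,0,0,0,0],
])

```text
time_s: 19.32
tool_pos: [0.5881, -0.1431, 0.197]
eef_rot: [0.144, 0.99, 0.0, -0.0]
ft_force: [-0.9, 0.6, -1.0]
grip_width: 0.241
```

play_rows([
  [0,0,0,-0.03,0,0,0],
  [0,0,0,0,0,0,0],
])

```text
time_s: 19.58
tool_pos: [0.5883, -0.1432, 0.1965]
eef_rot: [0.144, 0.99, -0.0, 0.0]
ft_force: [-1.0, 1.3, 1.2]
grip_width: 0.234
```

```bash
python3 -c "
from h import *
st(snap('w24'));crop('w24','w24a',200,130,450,340,2.8)"
```

```text
t 19.57 pos [ 0.5883 -0.1432  0.1965] xang 163.39 z [ 0. -0. -1.] F [-1.01  1.34  1.25] g 0.234
```

View pics/w24a.png

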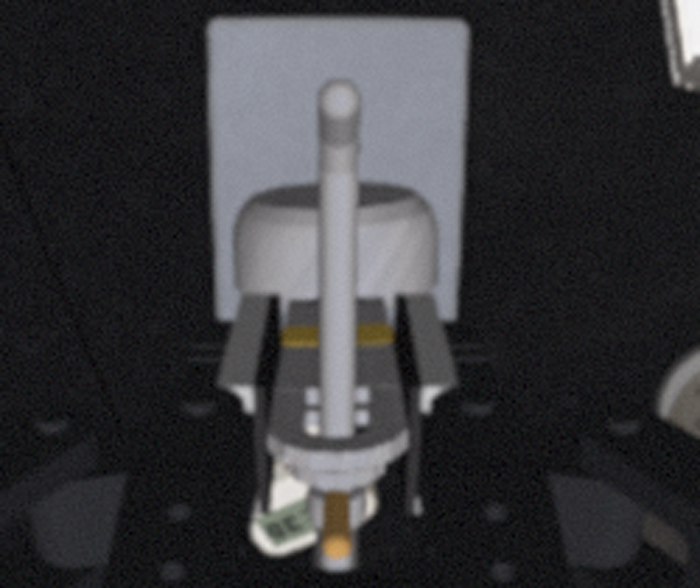

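play_rows([
  [0,0.02,-0.006,-0.02,0,0,0],
  [0,0,0,0,0,0,0],
  [0.28,0,0,0.02,0,0,0],
  [0.38,0,0,0,0,0,0],
  [0.48,0,0,0,0,0,0],
  [0.48,0,0,0,0,0,0],
])

```text
time_s: 20.38
tool_pos: [0.589, -0.1434, 0.1958]
eef_rot: [0.144, 0.99, 0.0, -0.0]
ft_force: [-0.1, 0.6, 1.0]
grip_width: 0.474
```

```bash
python3 -c "
from h import *
st(snap('w25'));crop('w25','w25a',200,130,450,340,2.8)"
```

```text
t 20.38 pos [ 0.589  -0.1434  0.1958] xang 163.39 z [-0.  0. -1.] F [-0.07  0.61  1.03] g 0.474
```

View pics/w25a.png

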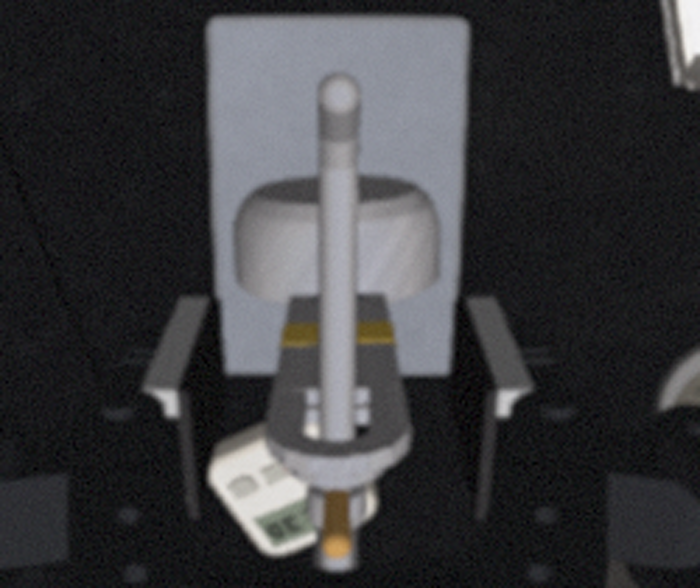

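play_rows([
  [0.48,0,0,0.5,0,0,0],
  [0.48,0,0,0.8,0,0,0],
  [0.48,0,0,0.8,0,0,0],
  [0.55,0,0.9,0.5,0,0,0.4],
  [0.55,0,0.95,0,0,0,0.4],
  [0.55,0,0.95,0,0,0,0.4],
  [0.55,0,0.95,0,0,0,0.4],
  [0.55,0,0.95,0,0,0,0.4],
  [0.55,0,0.95,0,0,0,0.5],
  [0.55,0,0.95,0,0,0,0],
  [0.55,0.05,0.95,0,0,0,0],
  [0.55,0.05,0.95,-0.4,0,0,0],
])

```text
time_s: 21.92
tool_pos: [0.5942, 0.1981, 0.2879]
eef_rot: [0.036, 0.999, 0.001, 0.003]
ft_force: [-0.1, -1.3, -0.1]
grip_width: 0.55
```

play_rows([
  [0.55,0,0.53,-0.8,0,0,0],
  [0.55,0,0,-0.4,0,0,0],
  [0.55,0,0,0,0,0,0],
])

```text
time_s: 22.3
tool_pos: [0.5925, 0.217, 0.2353]
eef_rot: [0.036, 0.999, -0.001, -0.001]
ft_force: [-0.2, 0.2, 0.4]
grip_width: 0.556
```

```bash
python3 -c "
from h import *
st(snap('w26'));crop('w26','w26a',200,150,450,330,3.2)
d=imaging.snapshot('scene');cv2.imwrite('pics/sc2.png',cv2.resize(d['image'][150:250,360:460],None,fx=6,fy=6,interpolation=2))"
```

```text
t 22.3 pos [0.5925 0.217  0.2353] xang 175.88 z [-0.002 -0.001 -1.   ] F [-0.17  0.23  0.41] g 0.556
```

View pics/w26a.png

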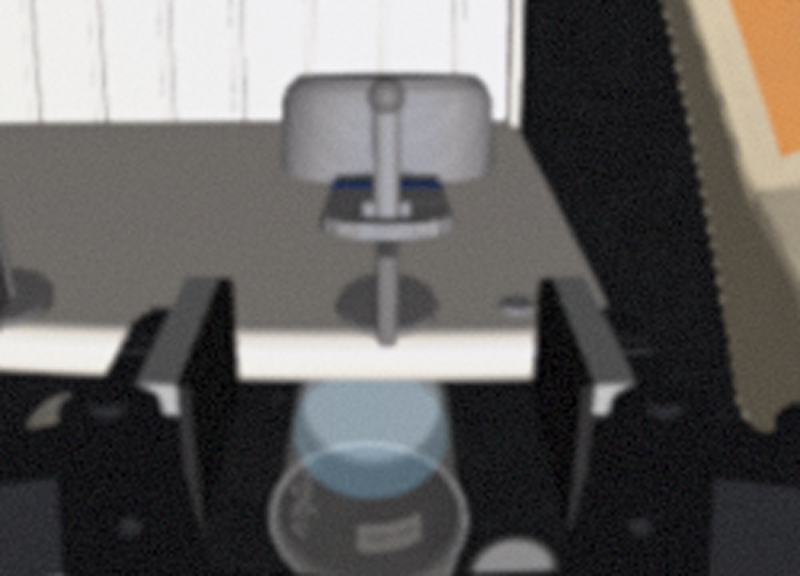

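View pics/sc2.png

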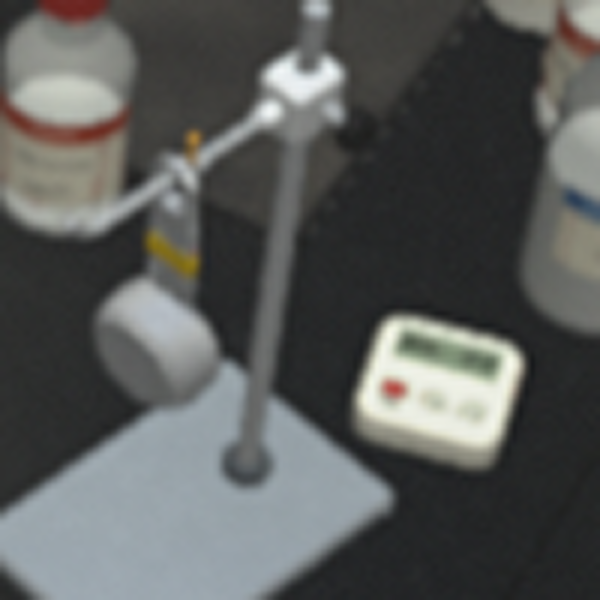

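play_rows([
  [0.55,0.03,0.015,-0.5,0,0,0],
  [0.55,0,0,-0.5,0,0,0],
  [0.55,0,0,-0.5,0,0,0],
  [0.55,0,0,-0.44,0,0,0],
  [0.0,0,0,0,0,0,0],
  [0.0,0,0,0,0,0,0],
  [0.0,0,0,0,0,0,0],
  [0.0,0,0,0,0,0,0],
], grip_force=40)

```text
time_s: 23.4
tool_pos: [0.5941, 0.2184, 0.1588]
eef_rot: [0.036, 0.999, 0.0, -0.0]
ft_force: [-3.4, -0.5, -1.6]
grip_width: 0.305
```

play_rows([
  [0.0,0,0,0.15,0,0,0],
  [0.0,-0.3,0.022,0.06,0,0,0],
  [0.0,-0.3,0.022,0.06,0,0,0],
  [0.0,-0.3,0.022,0.06,0,0,0],
  [0.0,-0.4,0.03,0.08,0,0,0],
  [0,0,0,0,0,0,0],
])

```text
time_s: 24.15
tool_pos: [0.5412, 0.2225, 0.1753]
eef_rot: [0.035, 0.999, 0.0, 0.0]
ft_force: [1.0, -0.3, -0.4]
grip_width: 0.304
```

```bash
python3 -c "
from h import *
st(snap('w27'));crop('w27','w27a',200,150,450,330,3.2)"
```

```text
t 24.15 pos [0.5412 0.2225 0.1753] xang 175.94 z [ 0.001  0.    -1.   ] F [ 0.98 -0.29 -0.4 ] g 0.304
```

View pics/w27a.png

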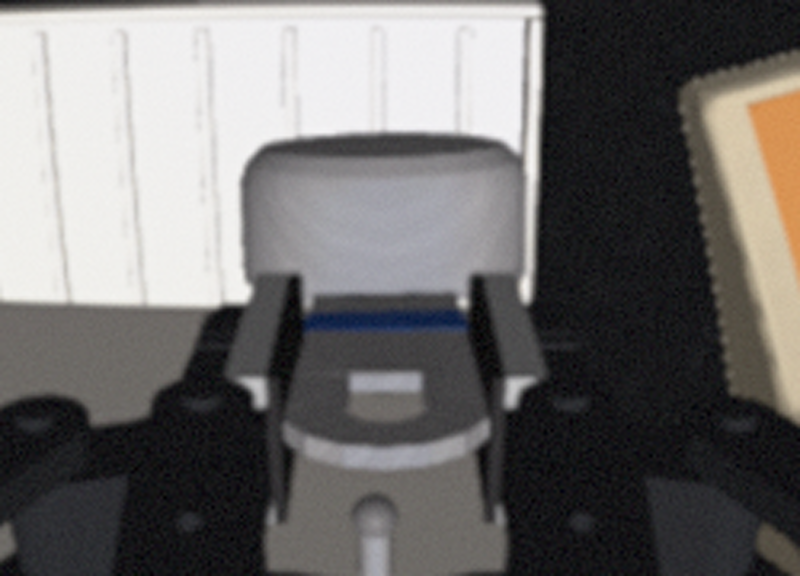

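play_rows([
  [0,-0.15,0,0.9,0,0,0],
  [0,-0.3,-0.2,0.95,0,0,0],
  [0,-0.3,-0.9,0.9,0,0,-0.4],
  [0,0,-0.95,0,0,0,-0.5],
  [0,0,-0.95,0,0,0,-0.5],
  [0,0,-0.95,0,0,0,-0.5],
  [0,0,-0.95,0,0,0,-0.5],
  [0,0,-0.95,0,0,0,-0.1],
  [0,0,-0.95,0,0,0,0],
  [0,0,-0.95,0,0,0,0],
  [0,0,-0.83,-0.4,0,0,0],
  [0,0,0,-0.6,0,0,0],
])

```text
time_s: 25.7
tool_pos: [0.5129, -0.1236, 0.2454]
eef_rot: [0.146, 0.989, -0.001, 0.001]
ft_force: [-0.2, 0.6, -0.7]
grip_width: 0.307
```

play_rows([
  [0,0,0,-0.78,0,0,0],
  [0,0,0,0,0,0,0],
  [0,0,0,0,0,0,0],
])

```text
time_s: 26.08
tool_pos: [0.5128, -0.1212, 0.2149]
eef_rot: [0.144, 0.99, -0.0, 0.001]
ft_force: [0.2, -0.5, -0.2]
grip_width: 0.306
```

```bash
python3 -c "
from h import *
st(snap('w28'));crop('w28','w28a',200,180,450,340,3.2)"
```

```text
t 26.07 pos [ 0.5128 -0.1212  0.2149] xang 163.39 z [ 0.001 -0.001 -1.   ] F [ 0.24 -0.49 -0.25] g 0.306
```

View pics/w28a.png

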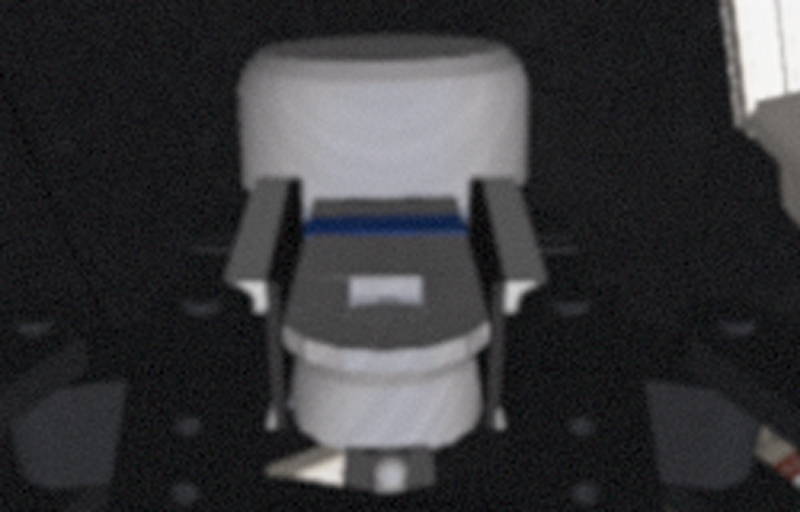

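play_rows([
  [0,0.2,-0.06,0,0,0,0],
  [0,0.2,-0.06,0,0,0,0],
  [0,0.15,-0.045,-0.03,0,0,0],
  [0,0.12,-0.036,-0.04,0,0,0],
  [0,0,0,0,0,0,0],
])

```text
time_s: 26.75
tool_pos: [0.5391, -0.1291, 0.2104]
eef_rot: [0.144, 0.99, 0.0, -0.0]
ft_force: [-0.2, 1.4, -1.4]
grip_width: 0.307
```

```bash
python3 -c "
from h import *
st(snap('w29'));crop('w29','w29a',200,180,450,340,3.2)"
```

```text
t 26.75 pos [ 0.5391 -0.1291  0.2104] xang 163.39 z [-0.001  0.    -1.   ] F [-0.15  1.42 -1.41] g 0.307
```

View pics/w29a.png

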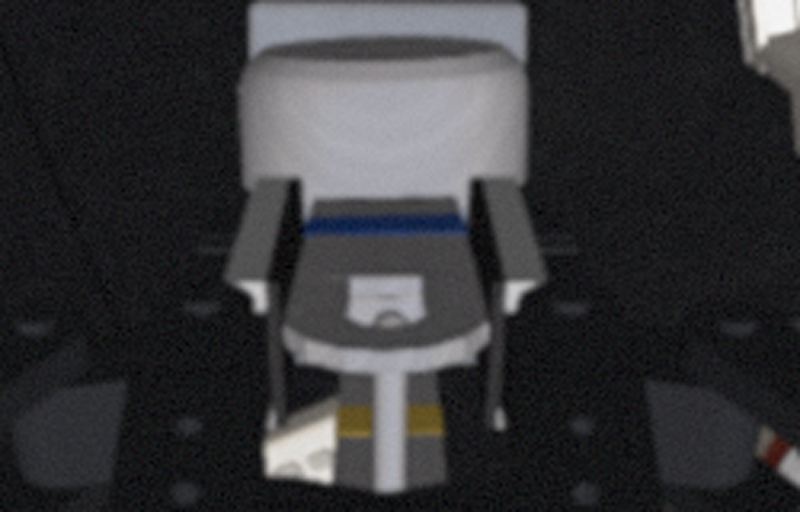

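play_rows([
  [0,0.1,-0.01,0,0,0,0],
  [0,0.1,-0.03,-0.06,0,0,0],
  [0,0.1,-0.03,-0.05,0,0,0],
  [0,0,0,0,0,0,0],
])

```text
time_s: 27.3
tool_pos: [0.5511, -0.1319, 0.2061]
eef_rot: [0.144, 0.99, 0.0, -0.0]
ft_force: [0.1, 0.6, -0.2]
grip_width: 0.305
```

```bash
python3 -c "
from h import *
st(snap('w30'));crop('w30','w30a',200,180,450,340,3.2)"
```

```text
t 27.3 pos [ 0.5511 -0.1319  0.2061] xang 163.39 z [-0.001  0.    -1.   ] F [ 0.11  0.56 -0.24] g 0.305
```

View pics/w30a.png

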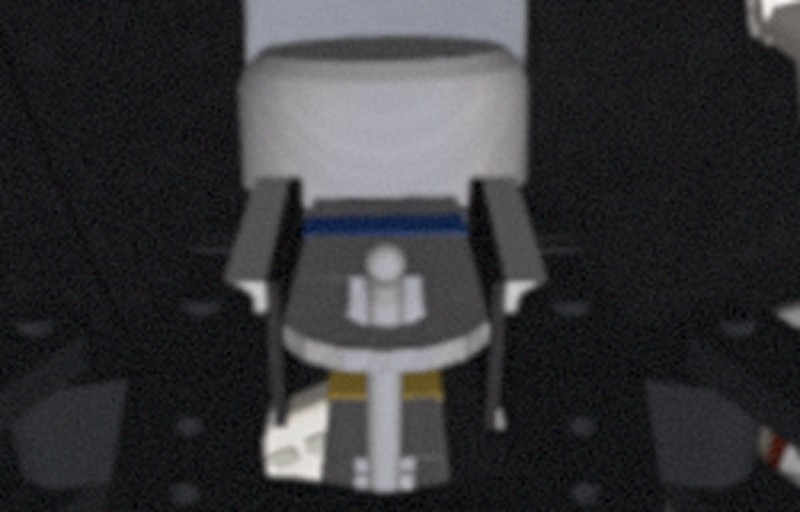

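play_rows([
  [0,0.13,-0.039,-0.08,0,0,0],
  [0,0.13,-0.039,-0.08,0,0,0],
  [0,0.2,-0.06,0,0,0,0],
  [0,0.18,-0.054,0,0,0,0],
  [0,0,0,0,0,0,0],
])

```text
time_s: 27.98
tool_pos: [0.5772, -0.1398, 0.2002]
eef_rot: [0.144, 0.99, -0.0, 0.0]
ft_force: [0.0, -0.0, -0.6]
grip_width: 0.304
```

```bash
python3 -c "
from h import *
st(snap('w31'));crop('w31','w31a',200,130,450,340,2.8)"
```

```text
t 27.98 pos [ 0.5772 -0.1398  0.2002] xang 163.39 z [ 0. -0. -1.] F [ 0.04 -0.05 -0.64] g 0.304
```

View pics/w31a.png

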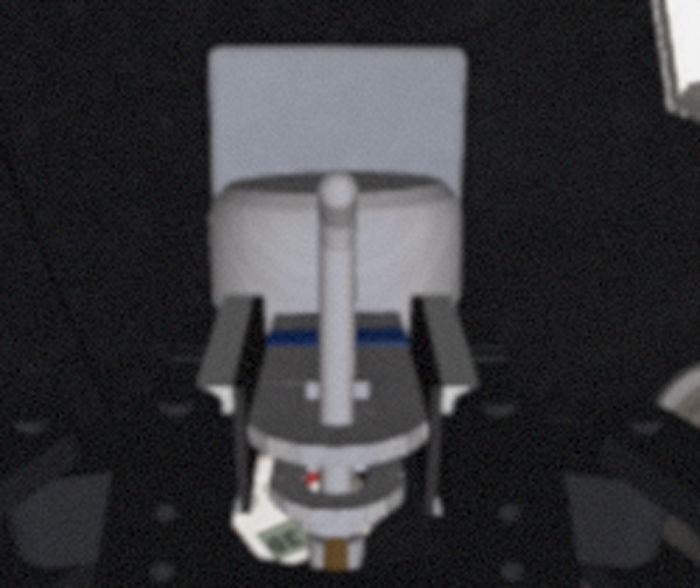

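play_rows([
  [0,0.09,-0.027,-0.02,0,0,0],
  [0,0.06,-0.018,0,0,0,0],
  [0,0,0,0,0,0,0],
])

```text
time_s: 28.4
tool_pos: [0.5827, -0.1414, 0.1993]
eef_rot: [0.144, 0.99, -0.0, -0.0]
ft_force: [-0.5, 0.3, 0.1]
grip_width: 0.3
```

```bash
python3 -c "
from h import *
st(snap('w32'));crop('w32','w32a',200,130,450,340,2.8)"
```

```text
t 28.4 pos [ 0.5827 -0.1414  0.1993] xang 163.39 z [-0. -0. -1.] F [-0.54  0.31  0.14] g 0.3
```

View pics/w32a.png

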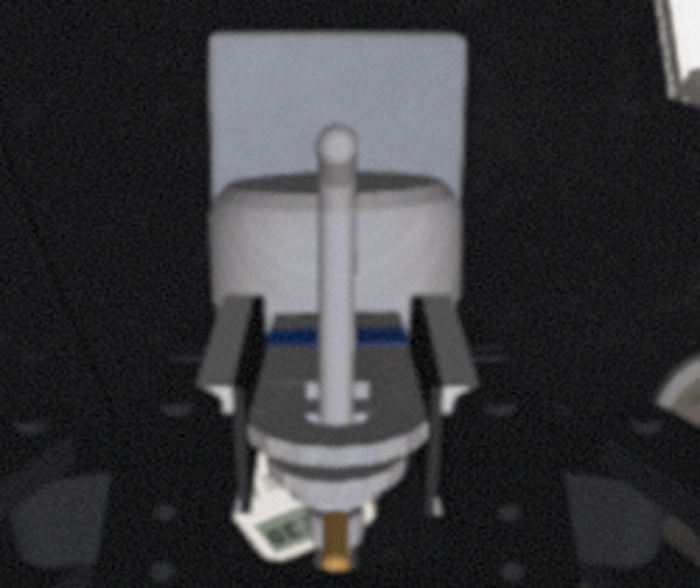

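play_rows([
  [0,0.06,-0.018,-0.03,0,0,0],
  [0,0,0,-0.03,0,0,0],
  [0,0,0,0,0,0,0],
])

```text
time_s: 28.82
tool_pos: [0.5854, -0.1422, 0.1978]
eef_rot: [0.144, 0.99, -0.0, 0.001]
ft_force: [-1.4, 0.4, 3.4]
grip_width: 0.302
```

```bash
python3 -c "
from h import *
st(snap('w33'));crop('w33','w33a',200,130,450,340,2.8)"
```

```text
t 28.82 pos [ 0.5854 -0.1422  0.1978] xang 163.39 z [ 0.001 -0.    -1.   ] F [-1.39  0.41  3.36] g 0.302
```

View pics/w33a.png

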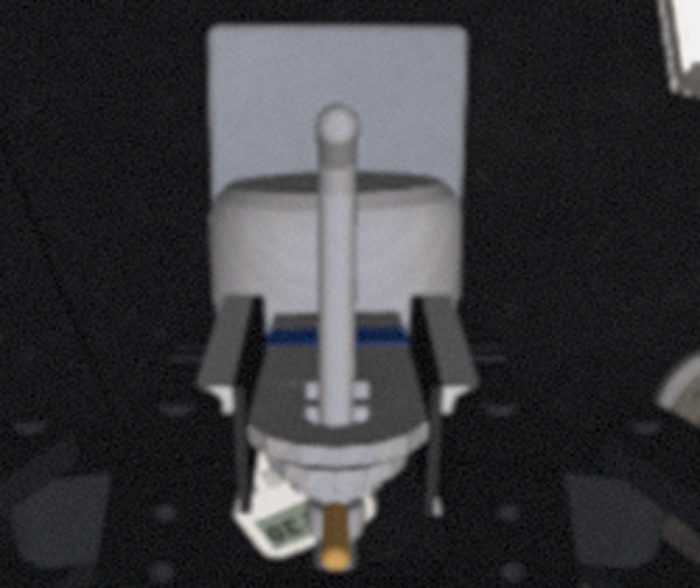

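play_rows([
  [0,0,0,-0.01,0,0,0],
  [0.35,0,0,0.02,0,0,0],
  [0.45,0,0,0,0,0,0],
  [0.55,0,0,0,0,0,0],
  [0.55,0,0,0,0,0,0],
])

```text
time_s: 29.5
tool_pos: [0.5849, -0.142, 0.1969]
eef_rot: [0.144, 0.99, 0.0, -0.0]
ft_force: [-0.4, 0.2, 0.6]
grip_width: 0.552
```

```bash
python3 -c "
from h import *
st(snap('w34'));crop('w34','w34a',200,130,450,340,2.8)"
```

```text
t 29.5 pos [ 0.5849 -0.142   0.1969] xang 163.39 z [-0.  0. -1.] F [-0.36  0.19  0.64] g 0.552
```

View pics/w34a.png

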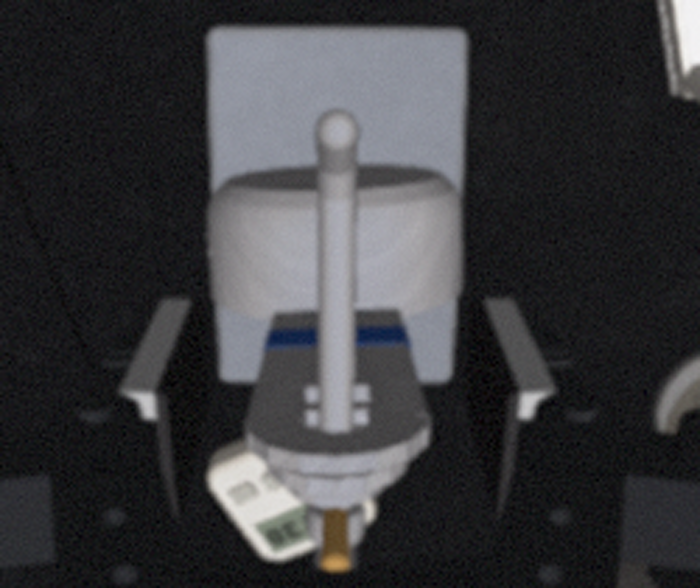

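play_rows([
  [0.6,0,0,0.4,0,0,0],
  [0.6,0,0,0.8,0,0,0],
  [0.6,0,0,0.8,0,0,0],
  [0.6,0,0.6,0.8,0,0,0],
  [0.6,-0.6,0.9,0,0,0,0],
  [0.6,-0.6,0.9,0,0,0,0],
  [0.6,-0.6,0.9,0,0,0,0],
  [0.6,-0.6,0.9,0,0,0,0],
  [0.6,0,0,0,0,0,0],
])

```text
time_s: 30.68
tool_pos: [0.4884, 0.0276, 0.3112]
eef_rot: [0.143, 0.99, 0.0, 0.002]
ft_force: [0.3, -0.2, 1.0]
grip_width: 0.6
```

```bash
python3 -c "
from h import *
st(snap('w35'))
d=imaging.snapshot('scene');cv2.imwrite('pics/sc3f.png',d['image']);cv2.imwrite('pics/sc3.png',cv2.resize(d['image'][150:250,360:460],None,fx=6,fy=6,interpolation=2))
d=imaging.snapshot('top');cv2.imwrite('pics/tp3.png',cv2.resize(d['image'][130:270,200:440],None,fx=3.3,fy=3.3,interpolation=2))"
```

```text
t 30.68 pos [0.4884 0.0276 0.3112] xang 163.58 z [ 0.003 -0.    -1.   ] F [ 0.31 -0.2   1.04] g 0.6
```

View pics/sc3.png

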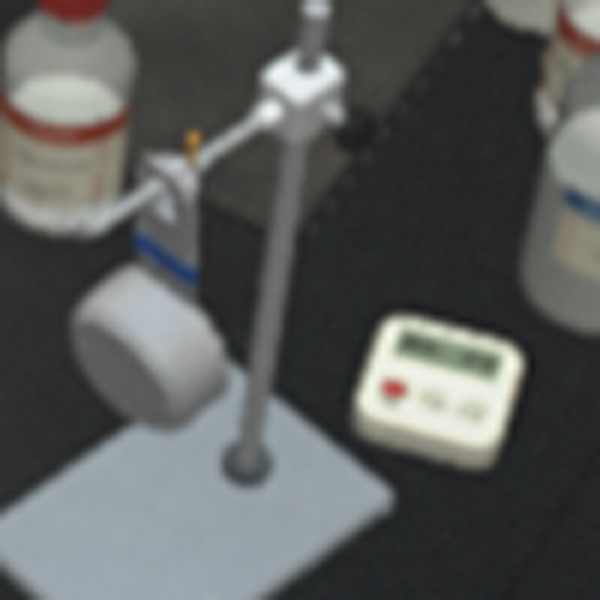

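View pics/tp3.png

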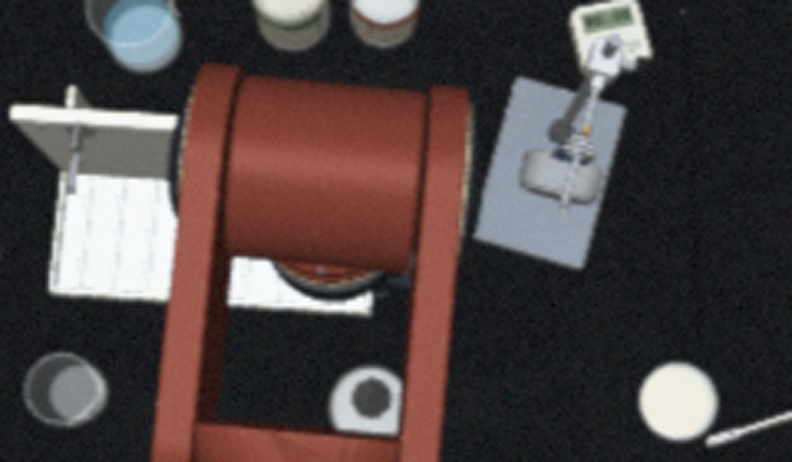

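View pics/w35.png

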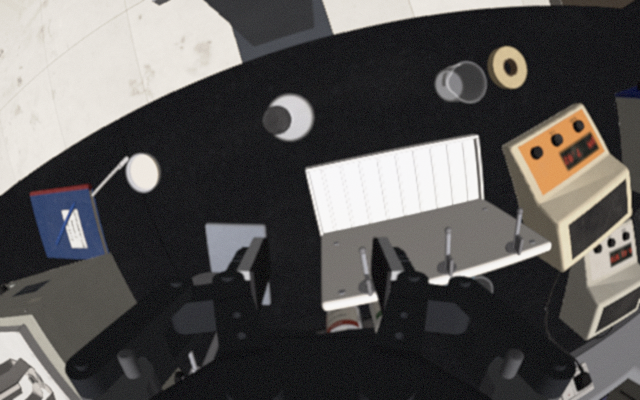

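play_rows([
  [0.4,0.45,0.4,-0.6,0,0,0.5],
  [0.4,0.45,0.4,-0.6,0,0,0.5],
  [0.4,0,0,0,0,0,0.5],
  [0.4,0,0,0,0,0,0],
])

```text
time_s: 31.32
tool_pos: [0.5256, 0.0571, 0.2609]
eef_rot: [0.08, 0.997, -0.0, -0.001]
ft_force: [0.1, -0.9, -0.4]
grip_width: 0.399
```

```bash
python3 -c "
from h import *
st(snap('w36'));crop('w36','w36a',50,170,250,330,4)"
```

```text
t 31.32 pos [0.5256 0.0571 0.2609] xang 170.79 z [-0.001 -0.    -1.   ] F [ 0.08 -0.88 -0.42] g 0.399
```

View pics/w36a.png

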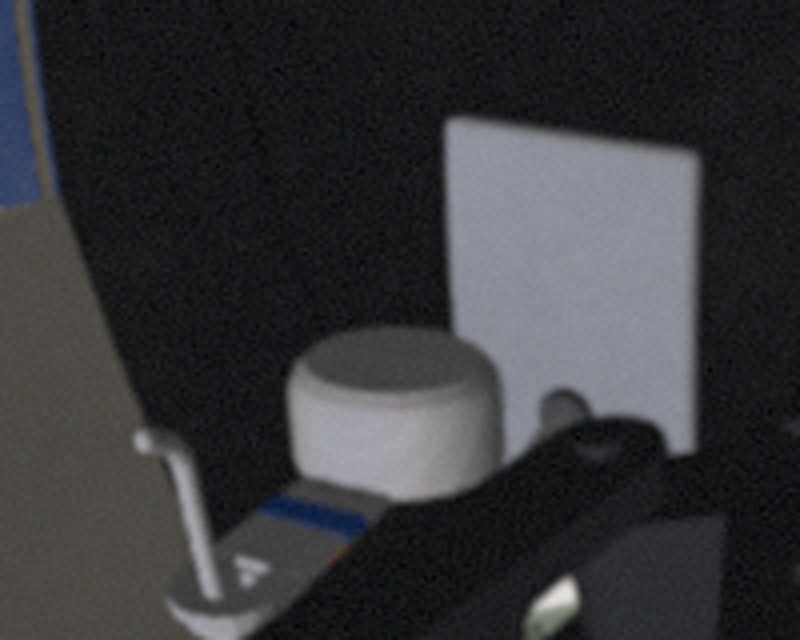

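play_rows([
  [0.2,0.7,0,0,0,0,0.5],
  [0.2,0.7,0,0,0,0,0.5],
  [0.2,0.6,0,0,0,0,0.5],
  [0.2,0,0,0,0,0,0],
])

```text
time_s: 31.88
tool_pos: [0.6061, 0.0572, 0.2616]
eef_rot: [0.015, 1.0, -0.0, 0.0]
ft_force: [0.3, 0.0, -0.1]
grip_width: 0.198
```

```bash
python3 -c "
from h import *
st(snap('w37'));crop('w37','w37a',50,130,250,280,4)"
```

```text
t 31.88 pos [0.6061 0.0572 0.2616] xang 178.28 z [ 0. -0. -1.] F [ 0.33  0.01 -0.07] g 0.198
```

View pics/w37a.png

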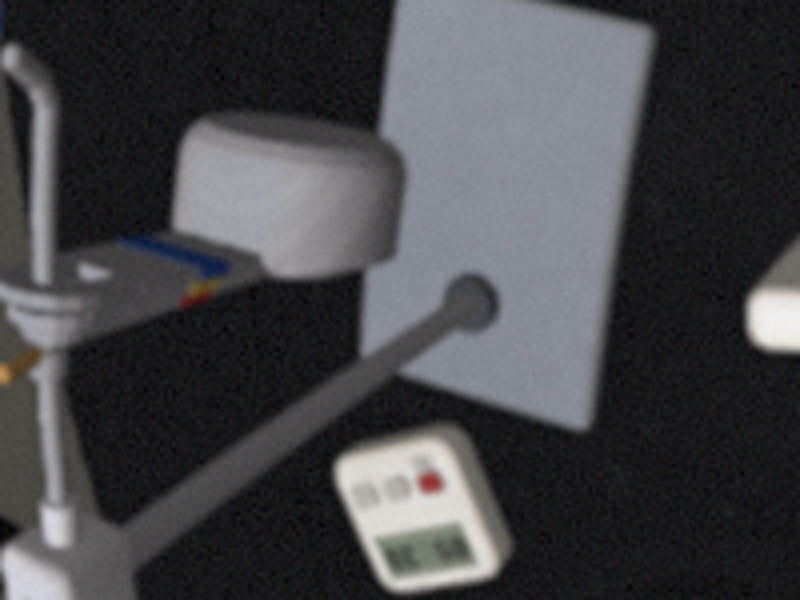

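```bash
python3 -c "
from h import *
st(status.get_state());print(workorder.hand_in())"
```

```text
t 31.93 pos [0.6053 0.0573 0.2615] xang 178.28 z [-0. -0. -1.] F [ 0.07 -0.37  1.09] g 0.2
the job is handed in; nothing more can be done
None
```

All three scoops hang on the hook: the small one at the brass stop pin, the medium over it, and the large over that. All have their hollow sides to the upright. I handed the job in at about 32 s of the 72 s allowed; it reports no verdict.

**Hook height:** I found it by sight. The rod axis is about 230 mm above the bench, and all three scoops came to rest at the tool height that predicts, within about 1 mm.

**Last checks:**
- In the final close-up from the side, the three handles lie together in front of the pin. Only the large cup shows, so the smaller two are covered.
- I did not measure the gaps between rims and slots in mm. I judged them from the pictures.
- The gripper is open and clear of everything, with wrist force near zero. I saw no sign that the flask, beaker or dish had moved.

**What went less smoothly:**
- While threading the small scoop, the slot was a few millimetres too high at the tip and pushed on the hook. The wrist force read about 9 N, against the 35 N limit; I lowered the scoop and the force went away.
- My first estimates of hook position and angle differed by 3–7 mm and 1–2° between cameras. I aligned each scoop by the wrist camera instead.

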